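# Refill the tilt-out bin with dishwasher tablets

### The arm

A 6-joint arm with a two-finger parallel gripper is mounted at the origin on a cart in front of the work surface, level with it; the furniture and walls round the work are solid. World frame = base frame: x ahead of the robot, y to its left, z up, the work surface at z = 0. Lengths are in mm, angles in rad, forces in N, time in s.
With the tool pointing down it reaches from about 350 to 775 mm from the base axis. Payload 7.3 kg.
Tool frame: the origin (TCP) lies at the very end of the fingers, on their centre line; the grasp point (between the pads) lies 19 mm behind it; x points along the fingers, y is the direction in which the jaws open and shut, and the axes are right-handed (so a half turn about x gives the same grasp; the last joint's range is limited). The gripper opens to 92 mm and grips with 3 to 60 N. Pads are 19 mm wide; open, the fingers measure 130 mm over their backs; the gripper's body (75 mm by 190 mm) begins 47 mm behind the grasp point.
Start: joints at [-1.305, 0.342, 1.524, -0, 1.275, -0.146], TCP at [210.16, -481.121, 226.741] pointing down, gripper open.
Joint ranges: [-2.53, 2.53], [-0.77, 2.02], [0.04, 2.7], [-1, 4.14], [0.28, 2.66], [-3.11, 3.11]. Speed limits (rad/s): [2.57, 2.57, 3.14, 3.14, 3.14, 3.14].

### API

Orientations are given as [roll, pitch, yaw] about the fixed x, y, z axes, in that order (R = Rz(yaw) Ry(pitch) Rx(roll)).
In Python, from plant import sensors, capture, bot gives the robot as it stands.
- The arm moves only by the shell command python3 -m crank 'ROWS' [OPENING]. ROWS is JSON, a list of rows, each an object of numbers: "dx", "dy", "dz": the shift along the tool's x, y, z in cm; "spin": the turn about the tool's x in rad. A call has 1 to 20 rows; each row is the pose to reach, as a shift and turn from the pose commanded when the call began, along the tool's axes at that moment; what a row does not reach only later rows make up. A row lasts 1/12 s, in which the tool goes at most 41.7 mm and 7.16 degrees, less where a joint would pass 70% of its speed; a pose out of reach is approached as far as the arm can. A call with a gripper value outside its range is refused whole. OPENING is the opening in per cent of the stroke, from 0 (shut) to 100 (fully open), set as the call begins (- or left out, the last holds). The fingers move at their own pace and stop on an object; the grip force is fixed at half the most. Time passes only in rows, so rows that repeat a pose let the fingers close. It gives the time, the measured TCP pose, the force and the opening at its end, in the units of the state.
- sensors.get_obs(): the state, without advancing time (a new reading comes with each control period).
- capture(name): name is "scene" or "side" or "wrist"; returns a dict with "frame" (420x560x3 uint8, blue, green, red), "vfov" (degrees; the focal length in pixels is half the picture's height over the tangent of half this angle, whatever the lens; pixels are square), "cx", "cy" (the principal point, pixels), "k1" (the pictures are not rectified: a ray, as slopes to the right and down, at radius r is drawn at 1 + k1 r^2 times it, then the intrinsics apply), "view" (4x4, takes a point from world to camera coordinates); the wrist camera has in their place "mount" (4x4, takes a point from camera to tool coordinates, whose origin is the TCP and whose axes are the tool frame's). Camera axes: x right, y down, z forward; pixel columns grow to the right and rows downward; lengths in mm; the calibration is good to about 2 mm. A picture is of the moment at which its call begins: read the wrist's pose just before it. There is no depth.
- bot.close_job(): hands the job in, once; it reports no verdict.
The state is a dict: "time": time; "joint_positions": joint angles; "dq": joint speeds; "tau": joint torques, N m; "tool_pos": TCP position; "tcp_rot": TCP orientation; "contact_force": force on the tool from outside, world axes, zero at the start; "moment": the same for the moment, N m; "grip_width": finger opening in mm.
Only numpy, scipy, OpenCV 4.12 (cv2) and the standard library are available. Lean on these libraries where they do the work, as an engineer would, in place of code of your own. Each camera call takes 0.05 s, during which the arm holds its last target.

### The job

Tilt the front of the wider counter-top bin fully open to its stop, then tip the metal caddy over the opening so that its flap swings out and all five tablets slide into the bin's pocket. Stand the caddy upright on the worktop again and tilt the bin fully shut. Leave the narrow bin shut, and do not shift or knock over the tin and the two glasses.

Things in the scene. Friction and masses are not known exactly. Their poses are not given: they have to be found in the camera images.
- wide_bin: Housing of the WIDE bin, the one to fill. Two counter-top bins of one style (brown wood housing, white front with steel pull), fixed to the worktop, stand side by side facing the robot; this one is 190 mm wide, the other 125 mm, and either may be on the left. 118 mm deep (x), roof 195 mm high, on a 20 mm plinth. Origin: centre of its underside; x to its back, away from the robot, y to its left, z up.
- wide_bin_front (a joint): Tilt-out front of the wide bin: a 12 mm panel hinged along its bottom edge, with a white pocket behind it that swings out with it. Rad: 0 shut, grows as the top tips out towards the robot, 0.61 at the stop. Weight and light friction keep it at either end (about 0.45 kg, under 5 N at the pull).
- wide_bin_hinge (a point): Middle of the wide bin's hinge line, on the fixed housing, 28 mm above the worktop; axes as body wide_bin. The front turns about y through this point. When shut, the panel fills x -12..0 mm and z 0..163 mm from here; the housing's roof begins at x = 0.
- wide_bin_handle (a point): Middle of the wide bin's pull: level round steel bar 10 mm thick, 64 mm long along y, on two posts, above the panel's top edge, to be pinched from above. Fixed to the front: shut it is at x -28, z +200 mm from wide_bin_hinge (228 mm above the worktop), fully open at x -138, z +148. Beneath it is free down to the panel top and roof (28 mm below).
- wide_bin_pocket (a point): Middle of the floor of the wide bin's pocket, fixed to the front; axes as wide_bin_hinge when shut, tipping with the front. Pocket inside 156 mm wide (y), 96 mm deep (x), back wall 95 mm high. Fully open, its mouth lies before the housing: free from x -95 to 0 mm of wide_bin_hinge, rims 157 to 172 mm above the worktop; one can pour in from the side or the front.
- narrow_bin_front (a joint): Tilt-out front of the narrow bin (same build, 125 mm wide); leave it shut. Rad, 0 shut, grows as it opens.
- narrow_bin_hinge (a point): Middle of the narrow bin's hinge line, axes as wide_bin_hinge; its roof is 195 mm and its pull bar 228 mm above the worktop.
- caddy_center (a point): Centre (34.5 mm above its underside) of the loose sheet-metal caddy, 0.2 to 0.35 kg full: a scoop-shaped box 60 mm wide (y), 104 mm long (x -52..52, cheeks to 56), 69 mm high, closed but for its front end, which has a hanging flap. x points out of the flap end (spout), y across, z up. Its flat side faces (y +-30 mm) can be gripped here. Five tablets lie loose on its floor.
- caddy_lip (a point): Middle of the lower edge of the caddy's spout, x +52, z -33 mm from caddy_center: here the tablets come out. Tipped spout-down, the flap swings open from about 20 degrees and the tablets slide out at 30 to 45 degrees; by 65 degrees all run out.
- flap (a joint): The caddy's flap, 65 mm long, free on a pin at the front edge of the caddy's roof. Rad: 0 closed (its foot at the end of the floor), grows as it swings outwards, up to 1.4. It hangs down by its weight when the caddy is tipped, then reaching about 20 mm lower than the lip.
- tablet_0_center (a point): Centre of one of the five equal dishwasher tablets, hard white blocks with a grey layer, 36 x 26 x 15 mm, 16 g, in the caddy at the start.
- tablet_1_center (a point): Centre of one of the five equal dishwasher tablets, hard white blocks with a grey layer, 36 x 26 x 15 mm, 16 g, in the caddy at the start.
- tablet_2_center (a point): Centre of one of the five equal dishwasher tablets, hard white blocks with a grey layer, 36 x 26 x 15 mm, 16 g, in the caddy at the start.
- tablet_3_center (a point): Centre of one of the five equal dishwasher tablets, hard white blocks with a grey layer, 36 x 26 x 15 mm, 16 g, in the caddy at the start.
- tablet_4_center (a point): Centre of one of the five equal dishwasher tablets, hard white blocks with a grey layer, 36 x 26 x 15 mm, 16 g, in the caddy at the start.
- ribbed_tin_center (a point): Centre of a food tin, 75 mm across, 58 mm high: a bystander beside the caddy.
- small_glass_center (a point): Centre of a small glass, 47 mm across, 66 mm high: a bystander behind the caddy's back end.
- tumbler_center (a point): Centre of a glass, 68 mm across, 92 mm high: a bystander left of the bins.

How it is judged (in metres and radians):
On the way, in this order (a step that is already met when the one before it is completed fails the run):
1. the wide bin's front is open to its stop (value of joint wide_bin_front above 0.57 rad), for 0.2 s.
2. all five tablets lie in the pocket while the front is still open (value of joint wide_bin_front above 0.4 rad and x of tablet_0_center in the frame of wide_bin_pocket between -0.05 and 0.055 m and y of tablet_0_center in the frame of wide_bin_pocket between -0.082 and 0.082 m and z of tablet_0_center in the frame of wide_bin_pocket between -0.006 and 0.13 m and x of tablet_1_center in the frame of wide_bin_pocket between -0.05 and 0.055 m and y of tablet_1_center in the frame of wide_bin_pocket between -0.082 and 0.082 m and z of tablet_1_center in the frame of wide_bin_pocket between -0.006 and 0.13 m and x of tablet_2_center in the frame of wide_bin_pocket between -0.05 and 0.055 m and y of tablet_2_center in the frame of wide_bin_pocket between -0.082 and 0.082 m and z of tablet_2_center in the frame of wide_bin_pocket between -0.006 and 0.13 m and x of tablet_3_center in the frame of wide_bin_pocket between -0.05 and 0.055 m and y of tablet_3_center in the frame of wide_bin_pocket between -0.082 and 0.082 m and z of tablet_3_center in the frame of wide_bin_pocket between -0.006 and 0.13 m and x of tablet_4_center in the frame of wide_bin_pocket between -0.05 and 0.055 m and y of tablet_4_center in the frame of wide_bin_pocket between -0.082 and 0.082 m and z of tablet_4_center in the frame of wide_bin_pocket between -0.006 and 0.13 m), for 0.2 s.
At the end, for the whole second after the job is handed in: All five tablets are inside the wide bin's pocket; its front is shut (within 0.05 rad) and so is the narrow bin's; the caddy stands upright (within 0.1 rad) on the worktop; the tin and the glasses stand within 30 mm of where they began (x of tablet_0_center in the frame of wide_bin_pocket between -0.05 and 0.055 m and y of tablet_0_center in the frame of wide_bin_pocket between -0.082 and 0.082 m and z of tablet_0_center in the frame of wide_bin_pocket between -0.006 and 0.13 m and x of tablet_1_center in the frame of wide_bin_pocket between -0.05 and 0.055 m and y of tablet_1_center in the frame of wide_bin_pocket between -0.082 and 0.082 m and z of tablet_1_center in the frame of wide_bin_pocket between -0.006 and 0.13 m and x of tablet_2_center in the frame of wide_bin_pocket between -0.05 and 0.055 m and y of tablet_2_center in the frame of wide_bin_pocket between -0.082 and 0.082 m and z of tablet_2_center in the frame of wide_bin_pocket between -0.006 and 0.13 m and x of tablet_3_center in the frame of wide_bin_pocket between -0.05 and 0.055 m and y of tablet_3_center in the frame of wide_bin_pocket between -0.082 and 0.082 m and z of tablet_3_center in the frame of wide_bin_pocket between -0.006 and 0.13 m and x of tablet_4_center in the frame of wide_bin_pocket between -0.05 and 0.055 m and y of tablet_4_center in the frame of wide_bin_pocket between -0.082 and 0.082 m and z of tablet_4_center in the frame of wide_bin_pocket between -0.006 and 0.13 m and value of joint each of wide_bin_front, narrow_bin_front below 0.05 rad and angle between caddy_center's own z axis and vertical below 0.1 rad and height (world z) of caddy_center between 0.028 and 0.042 m and distance of each of ribbed_tin_center, small_glass_center, tumbler_center from where it was at the start of the episode below 0.03 m); the robot touches nothing.
It fails at once if the narrow bin is opened (value of joint narrow_bin_front above 0.15 rad).
It fails at once if the fat tin is knocked over or pushed away (distance of ribbed_tin_center from where it was at the start of the episode above 0.04 m or angle between ribbed_tin_center's own z axis and vertical above 0.5 rad).
It fails at once if the small glass is knocked over or pushed away (distance of small_glass_center from where it was at the start of the episode above 0.04 m or angle between small_glass_center's own z axis and vertical above 0.5 rad).
It fails at once if the tumbler is knocked over or pushed away (distance of tumbler_center from where it was at the start of the episode above 0.04 m or angle between tumbler_center's own z axis and vertical above 0.5 rad).
It also fails if it takes over 72 s, if anything falls off the work surface, if the arm or the gripper's body presses on something with over 40 N, if the wrist force passes 120 N, or if a joint passes its speed limit or range.

## Working session

There is one attempt and no reset: what is moved stays moved. The work goes in short steps, Python scripts to look and compute and a shell command to move; the robot and the scene stay as the last step left them, time stands still between calls to the robot, and variables do not carry over. Pictures are saved under pics/ and viewed, and the job is handed in when it is done.

```bash
ls; mkdir -p pics; python3 - <<'E'
from plant import sensors,capture,bot
import cv2,numpy as np
o=sensors.get_obs();print(o)
for n in("scene","side","wrist"):
    c=capture(n);cv2.imwrite(f"pics/{n}0.png",c["frame"])
    print(n,{k:(np.round(v,4).tolist() if k in('view','mount') else v) for k,v in c.items() if k!="frame"})
E
```

```text
pics
{'time': 0.0, 'joint_positions': array([-1.30499201e+00,  3.42717388e-01,  1.52504057e+00, -1.22667399e-05,
        1.27537483e+00, -1.46059576e-01]), 'dq': array([ 0.00044725, -0.00169164,  0.00117262,  0.00043828, -0.00124559,
       -0.00032379]), 'tau': array([ 1.27474144e-03, -4.31235838e+01, -2.44222194e+01,  7.17946119e-02,
        5.58925141e-02, -1.27024468e-04]), 'tool_pos': array([ 210.0459531 , -480.70118137,  226.03950656]), 'tcp_rot': array([-1.70923991,  1.56925615,  1.84422022]), 'contact_force': array([0.14863462, 0.94809826, 0.03703032]), 'moment': array([-0.03476446,  0.03657993, -0.01442976]), 'grip_width': 91.20699301426288}
scene {'vfov': 52.04597267386587, 'cx': 272.2798088941175, 'cy': 215.45612019480288, 'k1': -0.12198557664822969, 'view': [[0.8441, -0.5362, -0.0043, -482.5404], [-0.2673, -0.4138, -0.8702, 257.7985], [0.4648, 0.7357, -0.4926, 1292.4904], [0.0, 0.0, 0.0, 1.0]]}
side {'vfov': 52.097595429722325, 'cx': 275.61757094356875, 'cy': 209.24913227479743, 'k1': -0.1327424093746457, 'view': [[0.9895, -0.1436, 0.0163, -563.5488], [-0.0836, -0.6611, -0.7456, 159.2553], [0.1179, 0.7364, -0.6662, 1324.8848], [0.0, 0.0, 0.0, 1.0]]}
wrist {'vfov': 70.9795084333978, 'cx': 275.46434995902206, 'cy': 214.19463986455474, 'k1': -0.01283881565097199, 'mount': [[-0.0003, -0.2767, 0.961, -157.6789], [1.0, -0.0015, -0.0001, 1.7263], [0.0014, 0.961, 0.2767, -74.7438], [0.0, 0.0, 0.0, 1.0]]}
```

View pics/scene0.png

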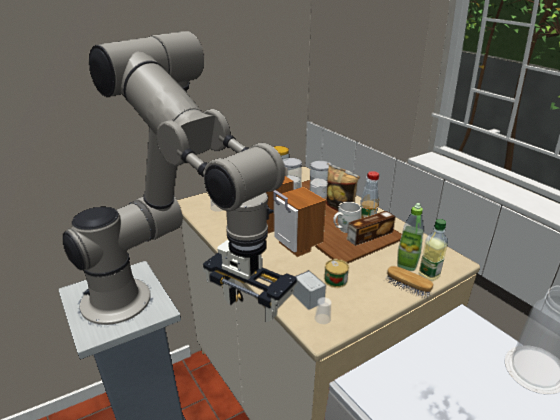

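View pics/side0.png

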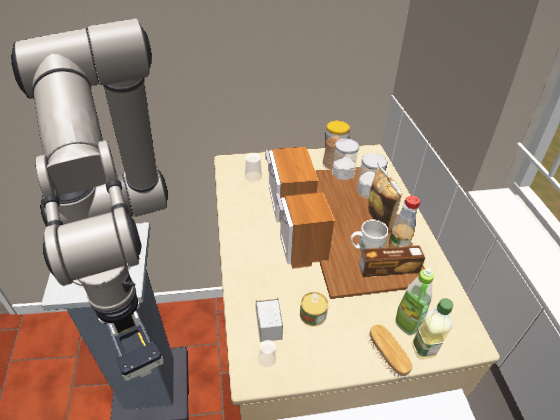

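View pics/wrist0.png

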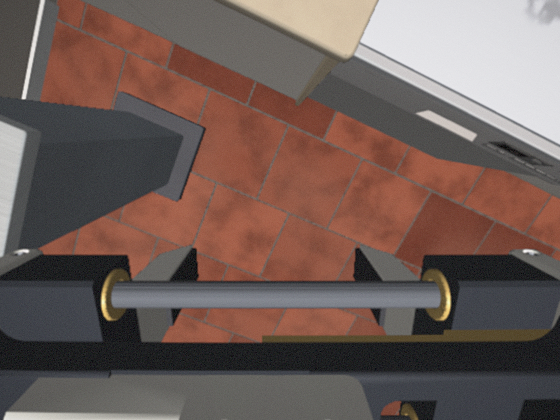

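```bash
cat > h.py <<'E'
import numpy as np,cv2
from scipy.spatial.transform import Rotation as R
from plant import sensors,capture,bot
def K(c):
    h=c["frame"].shape[0];f=h/2/np.tan(np.radians(c["vfov"])/2)
    return f
def toolT(o=None):
    o=o or sensors.get_obs();T=np.eye(4)
    T[:3,:3]=R.from_euler('xyz',o["tcp_rot"]).as_matrix();T[:3,3]=o["tool_pos"];return T
def camT(c,o=None): # camera->world
    return np.linalg.inv(c["view"]) if "view" in c else toolT(o)@c["mount"]
def ray(c,u,v,o=None):
    f=K(c);x=(u-c["cx"])/f;y=(v-c["cy"])/f
    s=np.array([x,y])
    t=s.copy()
    for _ in range(30): t=s/(1+c["k1"]*(t@t))
    T=camT(c,o);return T[:3,3],T[:3,:3]@np.array([t[0],t[1],1.])
def onz(c,u,v,z,o=None):
    p,d=ray(c,u,v,o);return p+d*(z-p[2])/d[2]
def onx(c,u,v,x,o=None):
    p,d=ray(c,u,v,o);return p+d*(x-p[0])/d[0]
def tri(rays):
    A=np.zeros((3,3));b=np.zeros(3)
    for p,d in rays:
        d=d/np.linalg.norm(d);M=np.eye(3)-np.outer(d,d);A+=M;b+=M@p
    q=np.linalg.solve(A,b)
    return q,[np.linalg.norm((np.eye(3)-np.outer(d,d)/(d@d))@(q-p)) for p,d in rays]
def proj(c,P,o=None):
    q=np.linalg.inv(camT(c,o))@np.append(P,1);s=q[:2]/q[2];s=s*(1+c["k1"]*(s@s));return s*K(c)+[c["cx"],c["cy"]]
def crop(c,x0,y0,w,h,k,name):
    cv2.imwrite("pics/"+name,cv2.resize(c["frame"][y0:y0+h,x0:x0+w],None,fx=k,fy=k,interpolation=cv2.INTER_CUBIC))
E
python3 - <<'E'
from h import *
c=capture("side");crop(c,230,130,130,120,6,"s1.png");crop(c,230,250,130,120,6,"s2.png")
c=capture("scene");crop(c,250,170,130,100,6,"c1.png");crop(c,270,230,100,100,6,"c2.png")
E
```

```text
(no output)
```

View pics/s1.png

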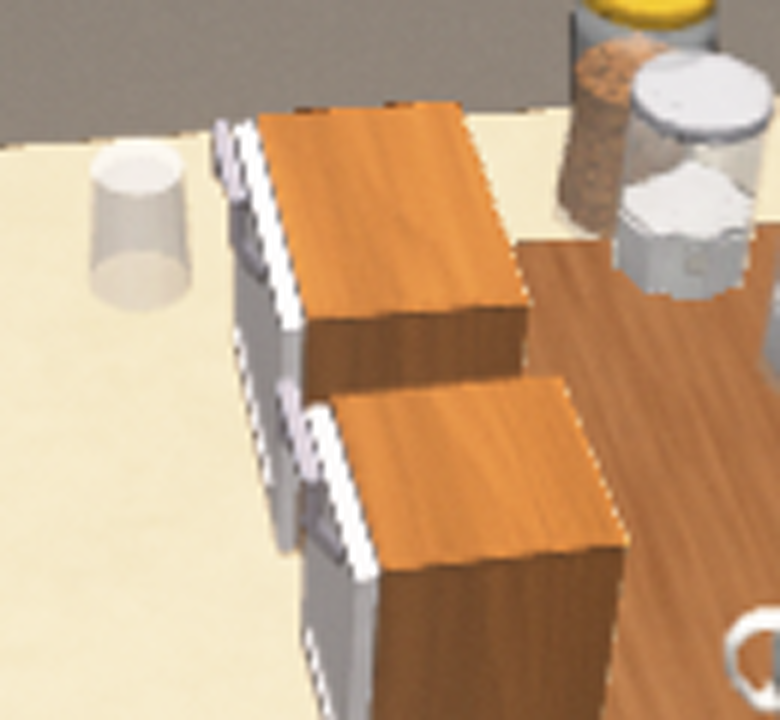

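View pics/s2.png

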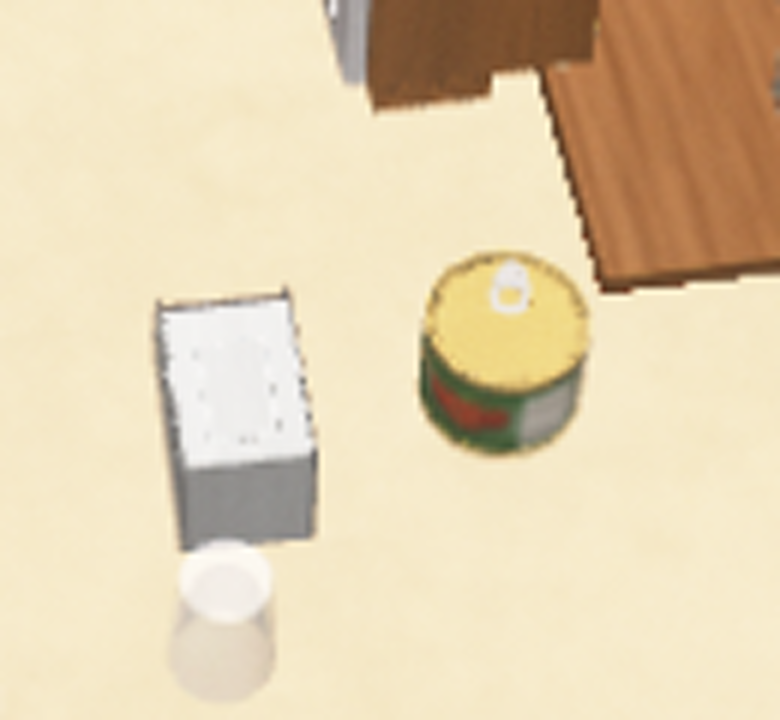

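View pics/c1.png

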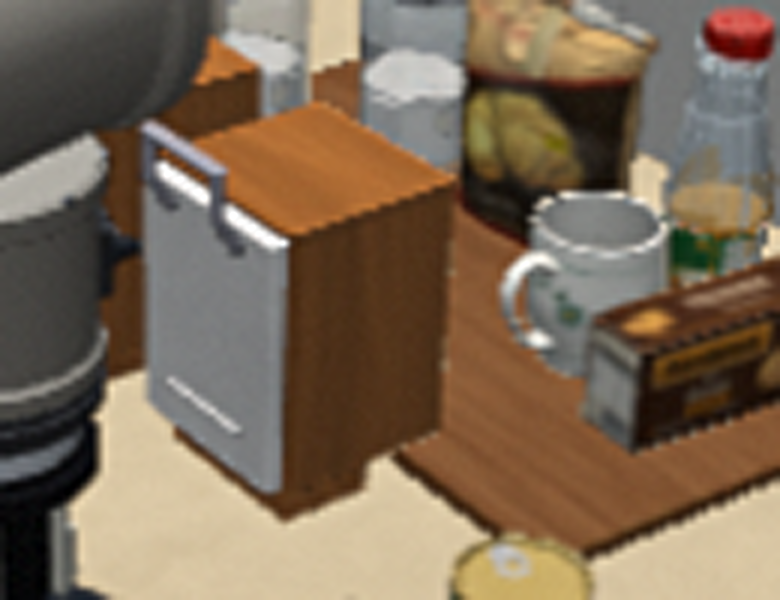

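View pics/c2.png

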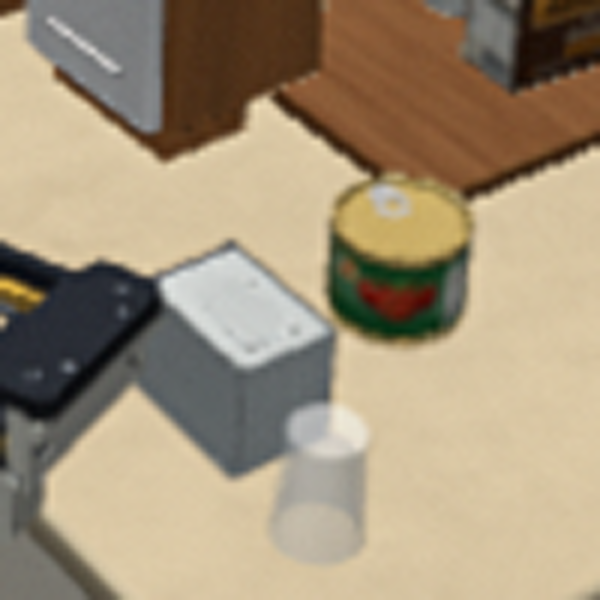

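```bash
python3 - <<'E'
from h import *
np.set_printoptions(precision=1,suppress=True)
c=capture("side")
def q(x,y,z,oy=130): return onz(c,230+x/6-.42,oy+y/6-.42,z)
L=[q(258,115,195),q(305,318,195),q(527,305,195),q(460,102,195)]
Rr=[q(332,398,195),q(382,568,195),q(627,545,195),q(562,378,195)]
for n,B in(("L",L),("R",Rr)):
    print(n);[print(b) for b in B]
    print([np.linalg.norm(B[i]-B[(i+1)%4]) for i in range(4)])
    d=B[3]-B[0];print("yaw",np.degrees(np.arctan2(*(B[0]-B[1])[[1,0]]))-90,np.degrees(np.arctan2(d[1],d[0])))
print("bars L",q(220,122,233),q(238,190,233),"R",q(285,382,233),q(308,478,233))
print("caddy top z69");C=[q(160,308,69,250),q(288,297,69,250),q(314,452,69,250),q(182,465,69,250)];[print(x) for x in C]
print([np.linalg.norm(C[i]-C[(i+1)%4]) for i in range(4)],np.mean(C,0))
print("caddy back bottom",q(182,548,0,250),q(314,537,0,250))
print("tin top",q(507,322,58,250)); print("glass base",q(221,670,0,250),"top",q(226,580,66,250)); print("tumbler top",q(138,165,92),"base",q(140,280,0))
c=capture("scene")
def q(x,y,z,ox=270,oy=230): return onz(c,ox+x/6-.42,oy+y/6-.42,z)
print("scene caddy",[q(x,y,69) for x,y in((160,285),(232,243),(333,332),(245,368))],"tin",q(402,222,58))
print("scene R bin roof",[q(x,y,195,250,170) for x,y in((290,240),(455,183),(322,103))])
E
```

```text
L
[593.1 256.4 195. ]
[591.3  69.8 195. ]
[706.7  66.6 195. ]
[709.5 256.1 195. ]
[np.float64(186.6227406172414), np.float64(115.45827563262498), np.float64(189.5224087071612), np.float64(116.44636418996784)]
yaw -0.5551907745486915 -0.1695074559752727
R
[594.8   5.3 195. ]
[ 598.3 -117.   195. ]
[ 714.  -116.4  195. ]
[711.3   6.5 195. ]
[np.float64(122.3670965281721), np.float64(115.71059017195593), np.float64(122.85928150909785), np.float64(116.48952123941474)]
yaw 1.6024209421517526 0.5624222560099124
bars L [563.6 196.  233. ] [564.9 132.5 233. ] R [566.3 -24.9 233. ] [566.6 -93.5 233. ]
caddy top z69
[ 477.4 -267.1   69. ]
[ 534.7 -268.6   69. ]
[ 533.8 -350.2   69. ]
[ 477.5 -349.2   69. ]
[np.float64(57.32835125233404), np.float64(81.66379099924856), np.float64(56.31558409373375), np.float64(82.12715123700629)] [ 505.9 -308.8   69. ]
caddy back bottom [ 477.  -347.8    0. ] [ 535.7 -350.     0. ]
tin top [ 631.6 -287.5   58. ]
glass base [ 486.3 -409.2    0. ] top [ 489.  -404.4   66. ]
tumbler top [534.1 363.   92. ] base [534.  366.2   0. ]
scene caddy [array([ 480.9, -276.7,   69. ]), array([ 531.7, -268.2,   69. ]), array([ 529.9, -352.8,   69. ]), array([ 477.8, -351.3,   69. ])] tin [ 626.1 -290.4   58. ]
scene R bin roof [array([ 591.6, -123.6,  195. ]), array([ 707.5, -119.6,  195. ]), array([705.5,   3.9, 195. ])]
```

```bash
cat >> h.py <<'E'
def delta(x,y,z,yawy=None):
    """print dx,dy,dz (cm) from measured TCP to target TCP; yawy= desired world heading (deg) of tool y"""
    T=toolT();d=T[:3,:3].T@(np.array([x,y,z])-T[:3,3])/10
    h=np.degrees(np.arctan2(T[1,1],T[0,1]))
    print("d",np.round(d,2),"heading y",round(h,1),"axes x",np.round(T[:3,0],3))
    if yawy is not None:
        for k in(0,180): 
            a=(yawy+k-h+180)%360-180
            print("  spin",round(-np.radians(a),3),"(tool x down)")
E
python3 - <<'E'
from h import *
delta(564,163,270,0)
E
```

```text
d [ -4.33 -44.86 -58.21] heading y -66.4 axes x [-0.  0. -1.]
  spin -1.159 (tool x down)
  spin 1.983 (tool x down)
```

```bash
python3 -m crank '[{"dx":-6.3,"dy":-5,"dz":-6,"spin":0},{"dx":-6.3,"dy":-44.86,"dz":-58.21,"spin":-1.159},{"dx":-6.3,"dy":-44.86,"dz":-58.21,"spin":-1.159},{"dx":-6.3,"dy":-44.86,"dz":-58.21,"spin":-1.159},{"dx":-6.3,"dy":-44.86,"dz":-58.21,"spin":-1.159},{"dx":-6.3,"dy":-44.86,"dz":-58.21,"spin":-1.159},{"dx":-6.3,"dy":-44.86,"dz":-58.21,"spin":-1.159},{"dx":-6.3,"dy":-44.86,"dz":-58.21,"spin":-1.159},{"dx":-6.3,"dy":-44.86,"dz":-58.21,"spin":-1.159},{"dx":-6.3,"dy":-44.86,"dz":-58.21,"spin":-1.159},{"dx":-6.3,"dy":-44.86,"dz":-58.21,"spin":-1.159},{"dx":-6.3,"dy":-44.86,"dz":-58.21,"spin":-1.159},{"dx":-6.3,"dy":-44.86,"dz":-58.21,"spin":-1.159},{"dx":-6.3,"dy":-44.86,"dz":-58.21,"spin":-1.159},{"dx":-6.3,"dy":-44.86,"dz":-58.21,"spin":-1.159},{"dx":-6.3,"dy":-44.86,"dz":-58.21,"spin":-1.159},{"dx":-6.3,"dy":-44.86,"dz":-58.21,"spin":-1.159},{"dx":-6.3,"dy":-44.86,"dz":-58.21,"spin":-1.159},{"dx":-6.3,"dy":-44.86,"dz":-58.21,"spin":-1.159},{"dx":-6.3,"dy":-44.86,"dz":-58.21,"spin":-1.159}]' 60
python3 - <<'E'
from h import *
o=sensors.get_obs();print(o["joint_positions"]);c=capture("wrist");cv2.imwrite("pics/w1.png",c["frame"])
delta(564,163,270,0)
c=capture("scene");cv2.imwrite("pics/sc1.png",c["frame"])
E
```

```text
time: 2.02
tool_pos: [564.2, 164.7, 288.7]
tcp_rot: [-1.253, 1.569, -2.821]
contact_force: [-0.9, -0.8, -0.1]
grip_width: 55.1
[ 1.53695017e-01  4.24867354e-01  1.22758196e+00 -2.16918575e-04
  1.49042639e+00  1.50612544e-01]
d [1.9  0.02 0.03] heading y 0.1 axes x [-0.001 -0.001 -1.   ]
  spin 0.001 (tool x down)
  spin -3.14 (tool x down)
```

View pics/w1.png

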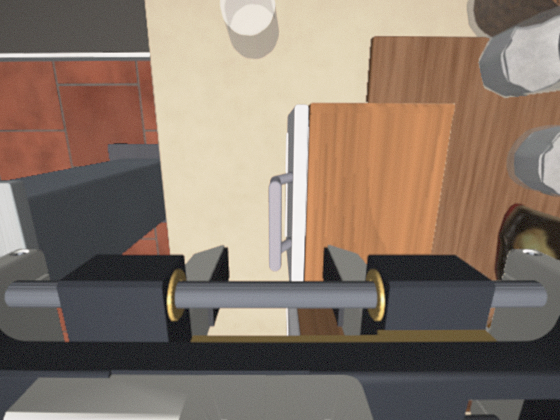

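View pics/sc1.png

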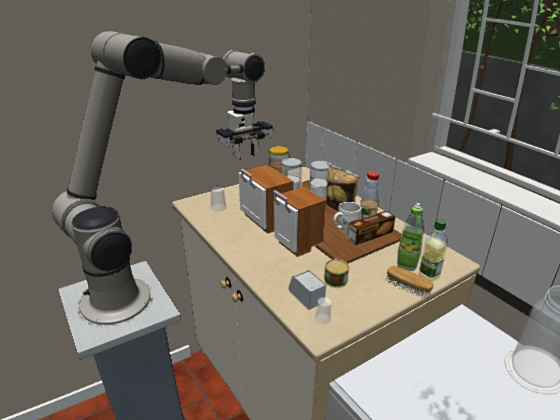

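```bash
python3 - <<'E'
from h import *
np.set_printoptions(precision=1,suppress=True)
o=sensors.get_obs();c=capture("wrist")
print("bar",onz(c,277.5,184,228,o),onz(c,275,266,228,o))
print("roof front",onz(c,309,105,195,o),onz(c,307,240,195,o),"back",onz(c,452,105,195,o),"panel out",onz(c,291,105,191,o))
print("tumbler",onz(c,249,12,92,o))
E
```

```text
bar [565.9 196.1 228. ] [563.9 128.5 228. ]
roof front [591.5 254.5 195. ] [593.1 138.4 195. ] back [707.2 254.7 195. ] panel out [577.2 254.8 191. ]
tumbler [536.6 354.7  92. ]
```

```bash
python3 -m crank '[{"dx":4,"dy":0,"dz":0.15},{"dx":7.2,"dy":0,"dz":0.15},{"dx":7.8,"dy":0,"dz":0.15},{"dx":7.9,"dy":0,"dz":0.15},{"dx":7.9,"dy":0,"dz":0.15}]'
python3 -m crank '[{"dx":0},{"dx":0},{"dx":0},{"dx":0},{"dx":0},{"dx":0},{"dx":0},{"dx":0}]' 0
```

```text
invalid input at $[0]: expected keys dx, dy, dz, spin
invalid input at $[0]: expected keys dx, dy, dz, spin
```

```bash
python3 -m crank '[{"dx":4,"dy":0,"dz":0.15,"spin":0},{"dx":7.2,"dy":0,"dz":0.15,"spin":0},{"dx":7.8,"dy":0,"dz":0.15,"spin":0},{"dx":7.9,"dy":0,"dz":0.15,"spin":0},{"dx":7.9,"dy":0,"dz":0.15,"spin":0}]'
python3 -m crank '[{"dx":0,"dy":0,"dz":0,"spin":0},{"dx":0,"dy":0,"dz":0,"spin":0},{"dx":0,"dy":0,"dz":0,"spin":0},{"dx":0,"dy":0,"dz":0,"spin":0},{"dx":0,"dy":0,"dz":0,"spin":0},{"dx":0,"dy":0,"dz":0,"spin":0},{"dx":0,"dy":0,"dz":0,"spin":0}]' 0
```

```text
time: 2.58
tool_pos: [564.5, 160.8, 212.1]
tcp_rot: [1.655, 1.569, 0.084]
contact_force: [-0.1, 0.6, 0.6]
grip_width: 55.0
time: 3.17
tool_pos: [564.0, 161.5, 210.8]
tcp_rot: [0.916, 1.571, -0.655]
contact_force: [0.2, -0.2, 0.6]
grip_width: 12.6
```

```bash
python3 -m crank '[{"dx":0.15,"dy":-1,"dz":0,"spin":0},{"dx":0.38,"dy":-1.98,"dz":0,"spin":0},{"dx":0.64,"dy":-2.96,"dz":0,"spin":0},{"dx":0.96,"dy":-3.92,"dz":0,"spin":0},{"dx":1.32,"dy":-4.87,"dz":0,"spin":0},{"dx":1.72,"dy":-5.79,"dz":0,"spin":0},{"dx":2.18,"dy":-6.7,"dz":0,"spin":0},{"dx":2.67,"dy":-7.57,"dz":0,"spin":0},{"dx":3.21,"dy":-8.42,"dz":0,"spin":0},{"dx":3.79,"dy":-9.25,"dz":0,"spin":0},{"dx":4.5,"dy":-10.1,"dz":0,"spin":0},{"dx":5.2,"dy":-10.95,"dz":0,"spin":0},{"dx":5.4,"dy":-11.2,"dz":0,"spin":0},{"dx":5.4,"dy":-11.2,"dz":0,"spin":0},{"dx":5.4,"dy":-11.2,"dz":0,"spin":0},{"dx":5.4,"dy":-11.2,"dz":0,"spin":0}]'
python3 - <<'E'
from h import *
c=capture("scene");crop(c,190,130,160,120,5,"sc2.png")
E
```

```text
time: 4.5
tool_pos: [454.2, 161.8, 158.1]
tcp_rot: [1.72, 1.565, 0.149]
contact_force: [4.6, 0.1, 7.0]
grip_width: 9.1
```

View pics/sc2.png

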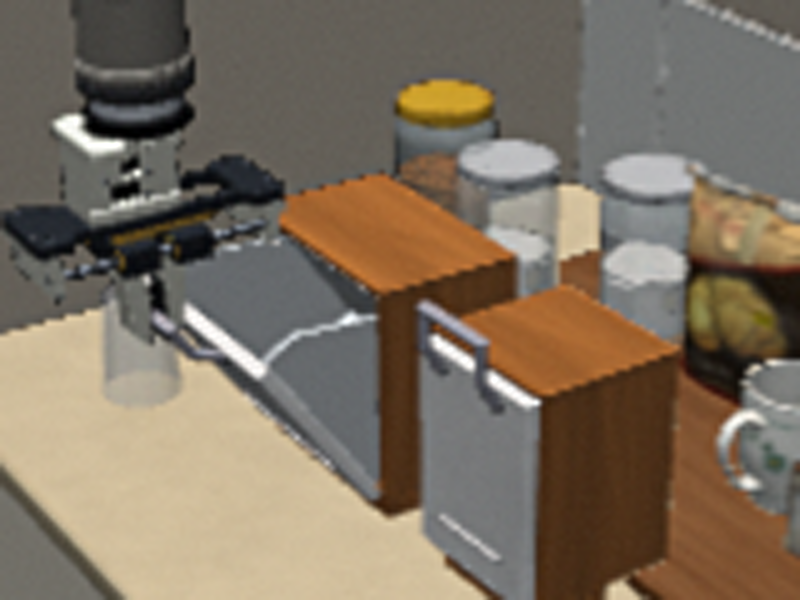

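```bash
python3 -m crank '[{"dx":0,"dy":0,"dz":0,"spin":0},{"dx":0,"dy":0,"dz":0,"spin":0},{"dx":-1,"dy":0,"dz":0,"spin":0},{"dx":-5,"dy":0,"dz":0,"spin":0},{"dx":-8,"dy":0,"dz":0,"spin":0},{"dx":-8,"dy":0,"dz":0,"spin":0}]' 22
python3 - <<'E'
from h import *
delta(505,-312,240,0)
c=capture("side");crop(c,230,130,130,120,6,"s3.png")
E
```

```text
time: 5.05
tool_pos: [454.1, 162.0, 241.8]
tcp_rot: [1.757, 1.563, 0.186]
contact_force: [0.7, 0.1, 0.6]
grip_width: 20.1
d [ 0.14  5.08 47.4 ] heading y 0.0 axes x [ 0.008  0.001 -1.   ]
  spin 0.0 (tool x down)
  spin -3.141 (tool x down)
```

View pics/s3.png

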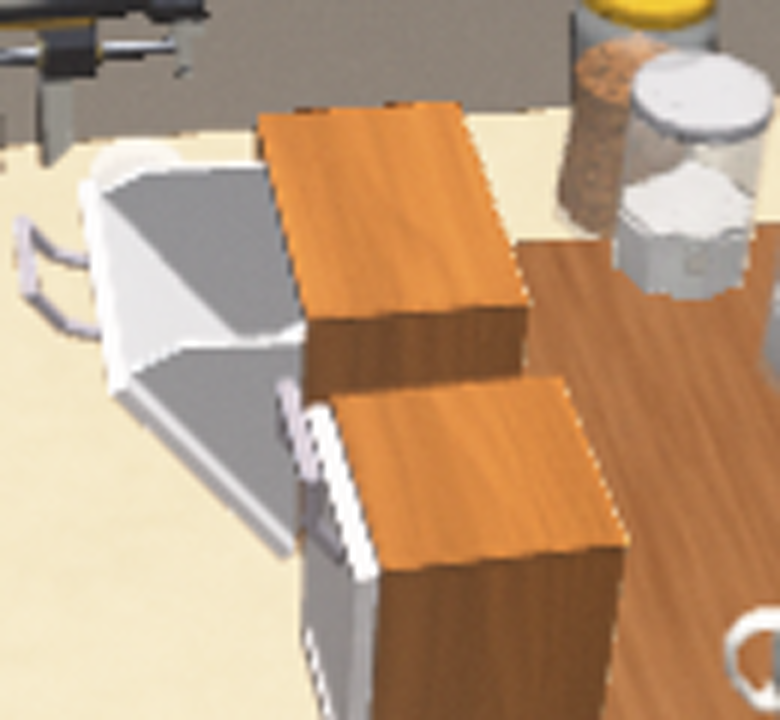

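```bash
python3 -m crank '[{"dx":0,"dy":5.08,"dz":47.4,"spin":0},{"dx":0,"dy":5.08,"dz":47.4,"spin":0},{"dx":0,"dy":5.08,"dz":47.4,"spin":0},{"dx":0,"dy":5.08,"dz":47.4,"spin":0},{"dx":0,"dy":5.08,"dz":47.4,"spin":0},{"dx":0,"dy":5.08,"dz":47.4,"spin":0},{"dx":0,"dy":5.08,"dz":47.4,"spin":0},{"dx":0,"dy":5.08,"dz":47.4,"spin":0},{"dx":0,"dy":5.08,"dz":47.4,"spin":0},{"dx":0,"dy":5.08,"dz":47.4,"spin":0},{"dx":0,"dy":5.08,"dz":47.4,"spin":0},{"dx":0,"dy":5.08,"dz":47.4,"spin":0},{"dx":0,"dy":5.08,"dz":47.4,"spin":0},{"dx":0,"dy":5.08,"dz":47.4,"spin":0}]' 95
python3 - <<'E'
from h import *
o=sensors.get_obs();c=capture("wrist");cv2.imwrite("pics/w2.png",c["frame"])
delta(505,-312,35.5,0)
E
```

```text
time: 6.27
tool_pos: [501.8, -312.7, 234.4]
tcp_rot: [-2.311, 1.566, 2.399]
contact_force: [0.2, 0.2, -0.8]
grip_width: 86.9
d [19.95  0.35  0.09] heading y -0.0 axes x [-0.003  0.003 -1.   ]
  spin -0.0 (tool x down)
  spin 3.141 (tool x down)
```

View pics/w2.png

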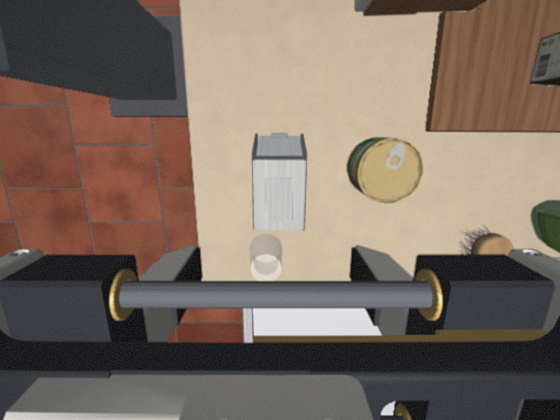

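```bash
python3 - <<'E'
from h import *
np.set_printoptions(precision=1,suppress=True)
o=sensors.get_obs();c=capture("wrist")
for u,v,z in((252.5,159,69),(306,159,69),(304.5,230,69),(252.5,230,69),(280,134,0),(256,134,3),(303,134,3),(266,262,66)): print(u,v,onz(c,u,v,z,o))
crop(c,230,110,130,180,4,"w2c.png")
E
```

```text
252.5 159 [ 477.5 -269.    69. ]
306 159 [ 535.6 -269.    69. ]
304.5 230 [ 536.  -350.4   69. ]
252.5 230 [ 475.6 -350.4   69. ]
280 134 [ 508.1 -243.6    0. ]
256 134 [ 477.4 -243.5    3. ]
303 134 [ 537.5 -243.6    3. ]
266 262 [ 490.7 -392.3   66. ]
```

View pics/w2c.png

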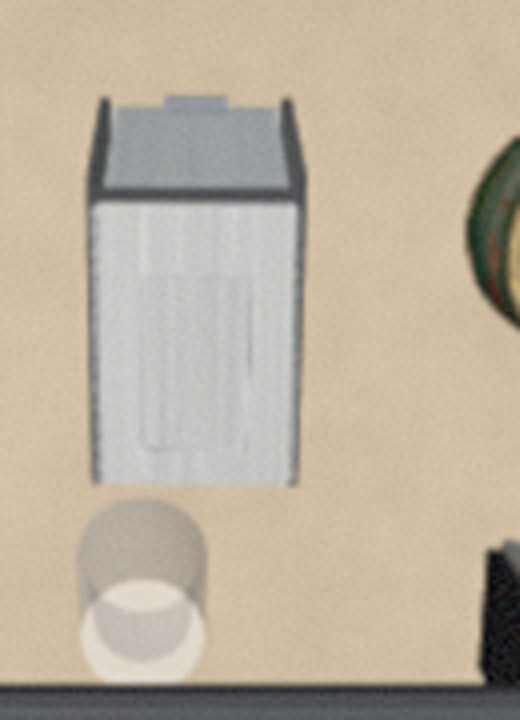

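```bash
python3 -m crank '[{"dx":4,"dy":0.4,"dz":0,"spin":0},{"dx":8,"dy":0.4,"dz":0,"spin":0},{"dx":12,"dy":0.4,"dz":0,"spin":0},{"dx":16,"dy":0.4,"dz":0,"spin":0},{"dx":19,"dy":0.4,"dz":0,"spin":0},{"dx":19.9,"dy":0.4,"dz":0,"spin":0},{"dx":19.9,"dy":0.4,"dz":0,"spin":0}]'
python3 -m crank '[{"dx":0,"dy":0,"dz":0,"spin":0},{"dx":0,"dy":0,"dz":0,"spin":0},{"dx":0,"dy":0,"dz":0,"spin":0},{"dx":0,"dy":0,"dz":0,"spin":0},{"dx":0,"dy":0,"dz":0,"spin":0}]' 50
```

```text
time: 6.95
tool_pos: [505.7, -310.1, 35.6]
tcp_rot: [-2.259, 1.565, 2.455]
contact_force: [-0.3, 0.2, 0.6]
grip_width: 87.1
time: 7.37
tool_pos: [507.2, -313.0, 39.2]
tcp_rot: [0.701, 1.569, -0.87]
contact_force: [-0.4, -0.6, 4.7]
grip_width: 59.9
```

```bash
python3 -m crank '[{"dx":-0.5,"dy":0,"dz":0,"spin":0},{"dx":-2,"dy":0,"dz":0,"spin":0},{"dx":-4,"dy":0,"dz":0,"spin":0},{"dx":-6,"dy":0,"dz":0,"spin":0},{"dx":-6,"dy":0,"dz":0,"spin":0}]' 
python3 - <<'E'
from h import *
for i in range(3):
    o=sensors.get_obs();print(o["tool_pos"],o["contact_force"],o["moment"],o["grip_width"])
    c=capture("scene")
crop(c,250,200,130,120,6,"sc4.png")
c=capture("side");crop(c,230,250,130,120,6,"s4.png")
c=capture("wrist");cv2.imwrite("pics/w4.png",c["frame"])
E
```

```text
time: 7.78
tool_pos: [508.6, -313.9, 101.7]
tcp_rot: [0.904, 1.564, -0.667]
contact_force: [0.3, -0.9, -1.7]
grip_width: 59.8
[ 508.63368915 -313.89723306  101.69709757] [ 0.31493891 -0.91753879 -1.6696269 ] [-0.08473102 -0.17406095  0.02713797] 59.776272003558844
[ 507.87847009 -313.33908997   99.59041687] [-0.62543015 -0.36832949 -3.23890331] [-0.03863347 -0.10983421  0.06451011] 59.87995598150503
[ 506.94627827 -312.62947571   97.89481922] [-0.30215582 -0.14933571 -3.80989818] [-0.01960216 -0.11794726 -0.02730398] 59.921250310657534
```

View pics/sc4.png

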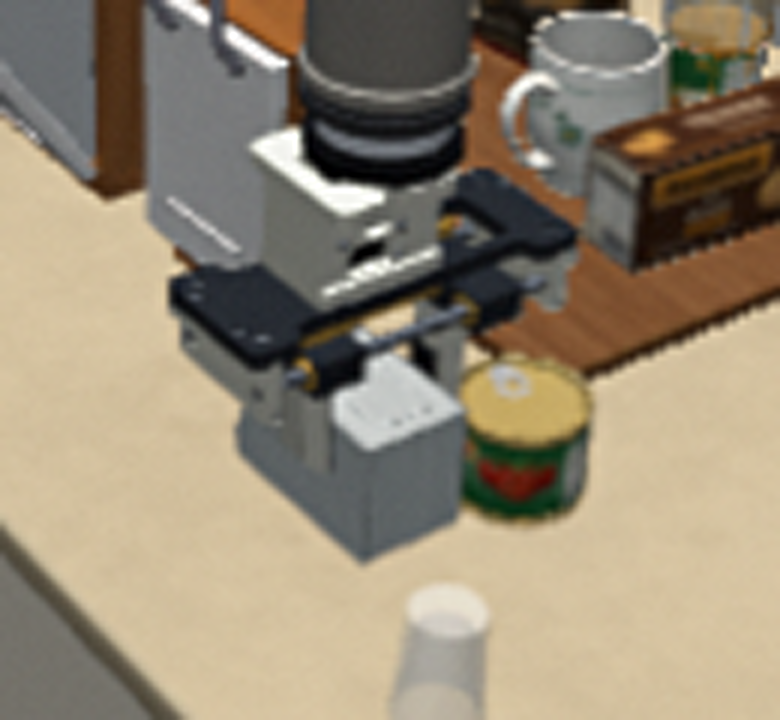

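View pics/s4.png

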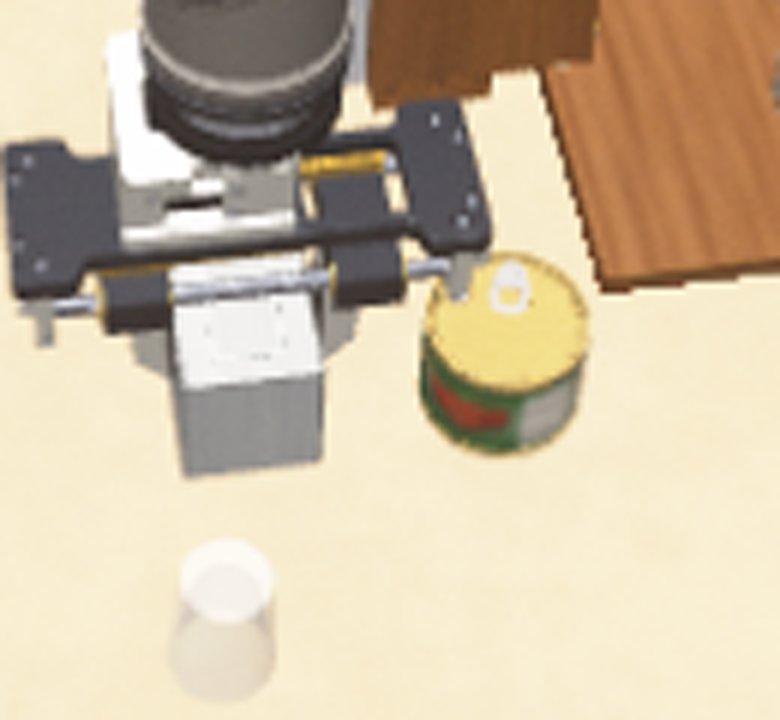

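View pics/w4.png

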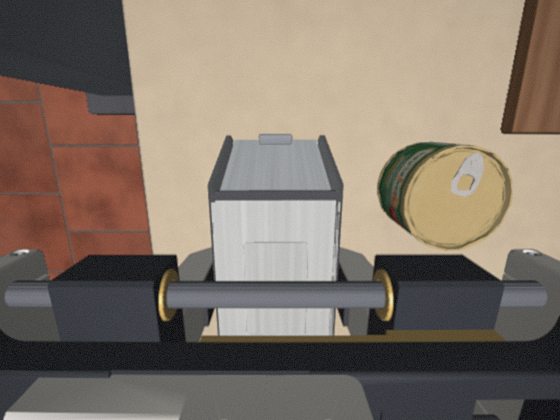

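```bash
python3 -m crank '[{"dx":-4,"dy":0,"dz":0,"spin":0},{"dx":-8,"dy":0,"dz":0,"spin":0},{"dx":-12,"dy":0,"dz":-2,"spin":0},{"dx":-16,"dy":-0.5,"dz":-4,"spin":0.1},{"dx":-18,"dy":-1.6,"dz":-7,"spin":0.2},{"dx":-18,"dy":-1.6,"dz":-10,"spin":0.3},{"dx":-18,"dy":-1.6,"dz":-13.5,"spin":0.4},{"dx":-18,"dy":-1.6,"dz":-17,"spin":0.5},{"dx":-18,"dy":-1.6,"dz":-20.5,"spin":0.6},{"dx":-18,"dy":-1.6,"dz":-24,"spin":0.7},{"dx":-18,"dy":-1.6,"dz":-27.5,"spin":0.8},{"dx":-18,"dy":-1.6,"dz":-31,"spin":0.9},{"dx":-18,"dy":-1.6,"dz":-34.5,"spin":1},{"dx":-18,"dy":-1.6,"dz":-38,"spin":1.1},{"dx":-18,"dy":-1.6,"dz":-41.5,"spin":1.2},{"dx":-18,"dy":-1.6,"dz":-45,"spin":1.3},{"dx":-18,"dy":-1.6,"dz":-47,"spin":1.4},{"dx":-18,"dy":-1.6,"dz":-47.6,"spin":1.5},{"dx":-18,"dy":-1.6,"dz":-47.6,"spin":1.571},{"dx":-18,"dy":-1.6,"dz":-47.6,"spin":1.571}]' 
python3 - <<'E'
from h import *
c=capture("side")
c=capture("side");crop(c,220,90,140,120,5,"s5.png")
o=sensors.get_obs();print(o["tool_pos"],o["contact_force"],o["moment"],o["joint_positions"])
c=capture("wrist");cv2.imwrite("pics/w5.png",c["frame"])
delta(490,163,231,-90)
E
```

```text
time: 9.7
tool_pos: [490.3, 164.2, 276.2]
tcp_rot: [0.217, 1.568, -2.926]
contact_force: [-0.4, -0.6, -3.3]
grip_width: 60.1
[490.51330825 163.34196032 276.68517867] [-1.06461607  0.06458361 -2.74853838] [0.0040649  0.02605207 0.03362354] [ 1.73234210e-01  2.93644240e-01  1.45430095e+00 -1.66597320e-04
  1.39570361e+00  1.74183600e+00]
d [4.59 0.02 0.06] heading y -89.9 axes x [-0.001 -0.    -1.   ]
  spin 0.002 (tool x down)
  spin -3.14 (tool x down)
```

View pics/s5.png

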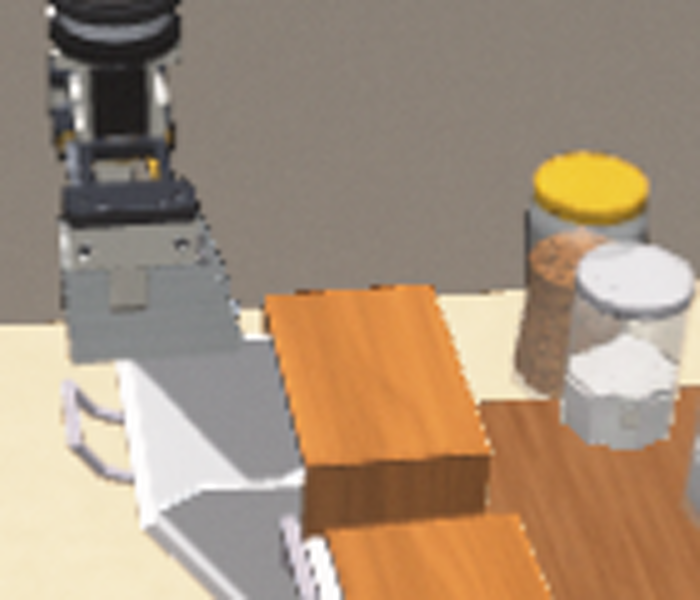

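View pics/w5.png

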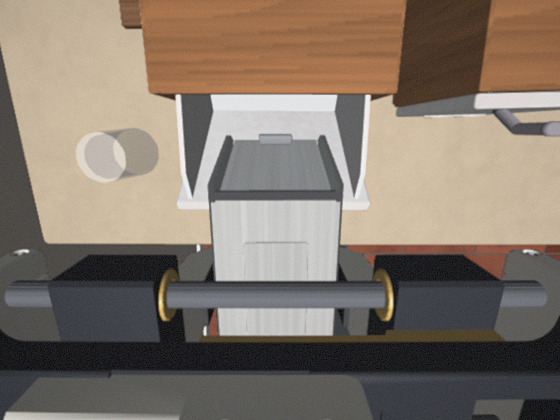

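```bash
python3 -m crank '[{"dx":3,"dy":0,"dz":0,"spin":0},{"dx":5.5,"dy":0,"dz":0,"spin":0},{"dx":6,"dy":0,"dz":0,"spin":0},{"dx":6.2,"dy":0,"dz":-0.2,"spin":0},{"dx":6.4,"dy":0,"dz":-0.4,"spin":0},{"dx":6.6,"dy":0,"dz":-0.7,"spin":0},{"dx":6.8,"dy":0,"dz":-0.9,"spin":0},{"dx":6.8,"dy":0,"dz":-0.9,"spin":0}]' 
python3 - <<'E'
from h import *
c=capture("side");crop(c,220,90,140,120,5,"s6.png")
o=sensors.get_obs();print(o["tool_pos"],o["contact_force"],o["moment"])
c=capture("wrist");cv2.imwrite("pics/w6.png",c["frame"])
E
```

```text
time: 10.52
tool_pos: [500.2, 163.1, 208.9]
tcp_rot: [0.637, 1.57, -2.505]
contact_force: [1.9, -0.0, -2.7]
grip_width: 59.6
[500.16961191 163.16222536 209.11554611] [ 1.60126917 -0.50774072 -3.2573286 ] [ 0.00541301 -0.33995529  0.05447949]
```

View pics/s6.png

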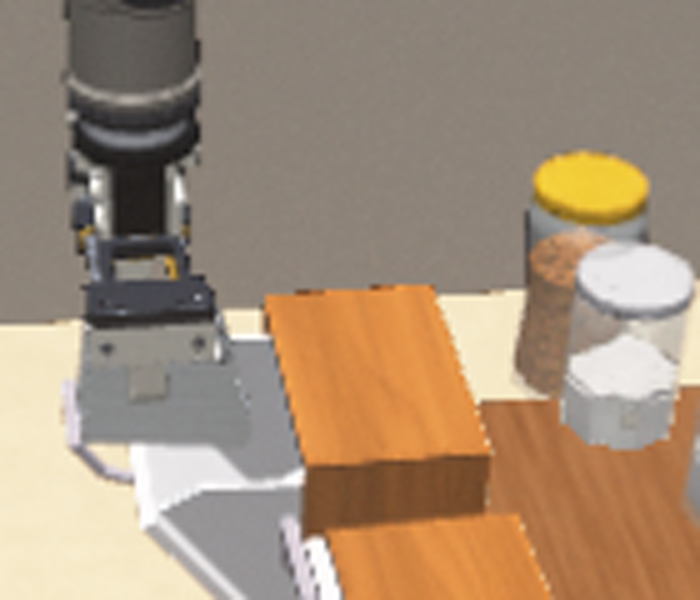

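View pics/w6.png

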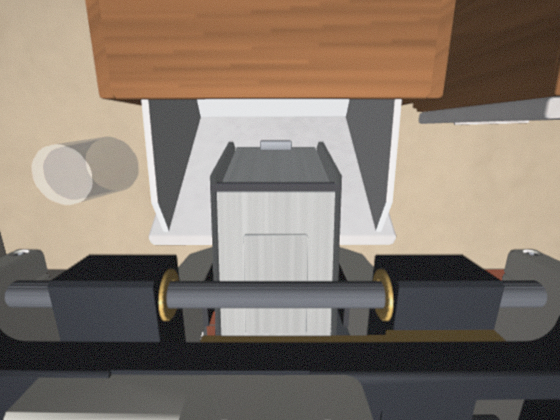

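```bash
python3 -m crank '[{"dx":0.3,"dy":0,"dz":-0.25,"spin":0},{"dx":0.6,"dy":0,"dz":-0.5,"spin":0},{"dx":0.9,"dy":0,"dz":-0.7,"spin":0},{"dx":1.2,"dy":0,"dz":-0.8,"spin":0},{"dx":1.2,"dy":0,"dz":-0.8,"spin":0},{"dx":1.2,"dy":0,"dz":-0.8,"spin":0}]' 
cat >> h.py <<'E'
def tilt_table(a=-14,b=20):
    c=capture("wrist");Mi=np.linalg.inv(c["mount"])
    for th in range(-10,75,5):
        t=np.radians(th);f=np.array([np.sin(t),0,-np.cos(t)]);u=np.array([-np.cos(t),0,-np.sin(t)]) # tool x down, tool z = -spout dir
        P=np.array([-19.,0,0]);r=[]
        for pa,pb in((30,34.5),(52,-33)):
            q=P+(pa-a)*f+(pb-b)*u;k=Mi@np.append(q,1);s=k[:2]/k[2];r.append(s*(1+c["k1"]*(s@s))*K(c)+[c["cx"],c["cy"]])
        print(th,np.round(r[0]),np.round(r[1]))
    return c
E
python3 - <<'E'
from h import *
o=sensors.get_obs();print(o["tool_pos"],o["contact_force"],o["moment"])
c=tilt_table();cv2.imwrite("pics/w7.png",c["frame"])
E
```

```text
time: 11.12
tool_pos: [508.2, 163.5, 197.7]
tcp_rot: [3.134, 1.57, -0.008]
contact_force: [0.5, -0.4, -0.5]
grip_width: 59.5
[508.17836611 163.49017087 197.68344456] [ 0.45722618 -0.43768776 -0.5325438 ] [ 0.0269366  -0.14786675 -0.01499916]
-10 [272. 217.] [273. 132.]
-5 [272. 210.] [273. 138.]
0 [272. 205.] [273. 145.]
5 [272. 200.] [273. 152.]
10 [272. 197.] [273. 160.]
15 [272. 194.] [273. 167.]
20 [272. 192.] [273. 175.]
25 [272. 191.] [273. 183.]
30 [272. 191.] [273. 191.]
35 [273. 191.] [273. 200.]
40 [273. 192.] [274. 208.]
45 [273. 194.] [274. 217.]
50 [273. 196.] [274. 225.]
55 [273. 198.] [274. 234.]
60 [273. 201.] [274. 243.]
65 [273. 205.] [274. 252.]
70 [273. 209.] [274. 261.]
```

View pics/w7.png

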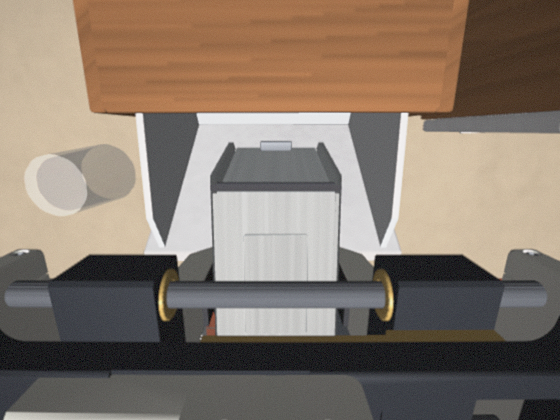

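```bash
python3 -m crank '[{"dx":-1.5,"dy":0,"dz":0,"spin":0},{"dx":-2.6,"dy":0,"dz":1,"spin":0},{"dx":-2.6,"dy":0,"dz":2.5,"spin":0},{"dx":-2,"dy":0,"dz":2.3,"spin":0},{"dx":-1.4,"dy":0,"dz":2.1,"spin":0},{"dx":-1.2,"dy":0,"dz":1.9,"spin":0},{"dx":-1,"dy":0,"dz":1.7,"spin":0},{"dx":-0.8,"dy":0,"dz":1.4,"spin":0},{"dx":-0.55,"dy":0,"dz":1.15,"spin":0},{"dx":-0.3,"dy":0,"dz":0.9,"spin":0},{"dx":-0.2,"dy":0,"dz":0.8,"spin":0},{"dx":-0.2,"dy":0,"dz":0.8,"spin":0}]' 
python3 - <<'E'
from h import *
o=sensors.get_obs();print(o["tool_pos"],o["contact_force"],o["moment"])
c=capture("wrist");cv2.imwrite("pics/w8.png",c["frame"])
c=capture("side");crop(c,220,90,140,120,5,"s8.png")
E
```

```text
time: 12.17
tool_pos: [501.8, 163.6, 200.7]
tcp_rot: [-3.0, 1.567, 0.141]
contact_force: [1.0, 0.9, 7.4]
grip_width: 59.9
[501.81540309 163.593052   200.67123355] [0.97785511 0.91139222 7.43019871] [-0.01969569  0.02096457  0.0310586 ]
```

View pics/w8.png

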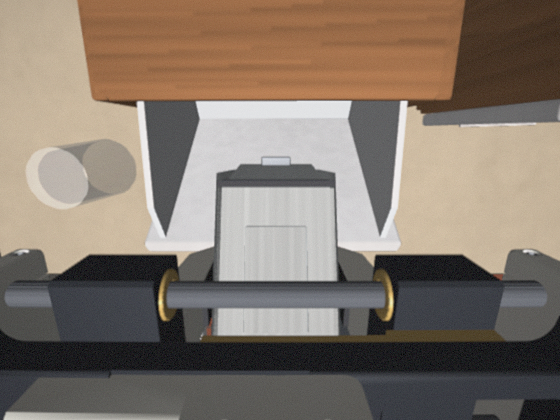

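View pics/s8.png

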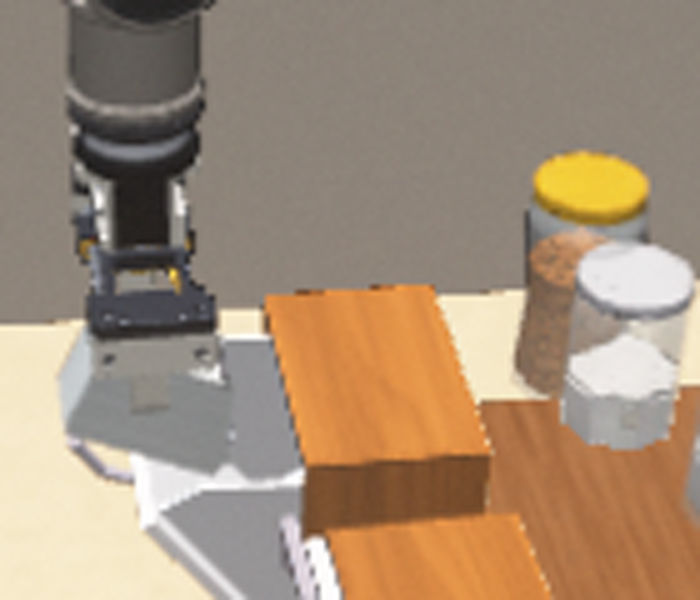

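```bash
python3 -m crank '[{"dx":-1,"dy":0,"dz":0,"spin":0},{"dx":-1.2,"dy":0,"dz":-1.5,"spin":0},{"dx":-0.8,"dy":0,"dz":-3,"spin":0},{"dx":0.2,"dy":0,"dz":-3.6,"spin":0},{"dx":1,"dy":0,"dz":-3.6,"spin":0},{"dx":1.35,"dy":0,"dz":-3.65,"spin":0},{"dx":1.6,"dy":0,"dz":-3.85,"spin":0},{"dx":1.9,"dy":0,"dz":-4.1,"spin":0},{"dx":1.9,"dy":0,"dz":-4.1,"spin":0}]' 
python3 - <<'E'
from h import *
o=sensors.get_obs();print(o["tool_pos"],o["contact_force"],o["moment"])
c=capture("wrist");cv2.imwrite("pics/w9.png",c["frame"])
c=capture("side");crop(c,220,90,140,120,5,"s9.png")
E
```

```text
time: 13.02
tool_pos: [539.1, 163.5, 182.2]
tcp_rot: [0.116, 1.569, -3.025]
contact_force: [-6.0, -0.9, 14.9]
grip_width: 59.9
[539.09179697 163.50172428 182.23733994] [-6.01043413 -0.9145679  14.8520412 ] [-0.2001302   1.52202816  0.0737654 ]
```

View pics/w9.png

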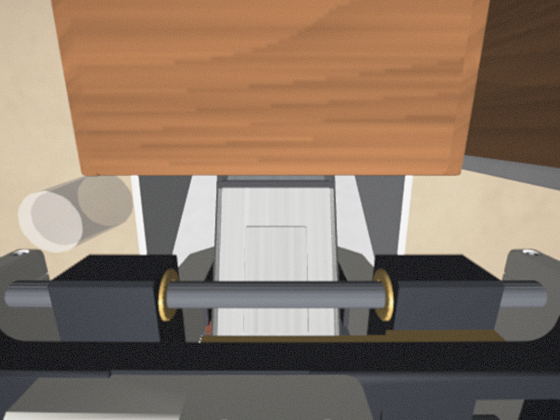

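View pics/s9.png

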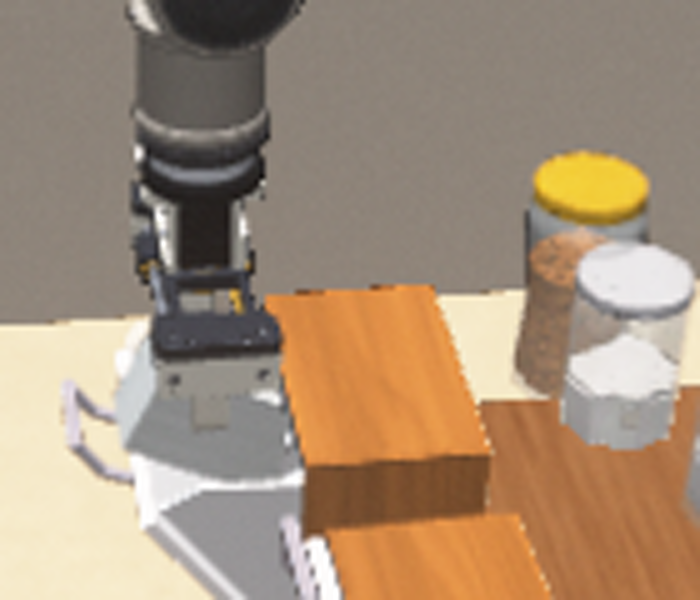

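```bash
python3 -m crank '[{"dx":-1,"dy":0,"dz":0.5,"spin":0},{"dx":-1.7,"dy":0,"dz":1.6,"spin":0},{"dx":-1.5,"dy":0,"dz":2.1,"spin":0},{"dx":-1.15,"dy":0,"dz":2,"spin":0},{"dx":-0.9,"dy":0,"dz":1.6,"spin":0},{"dx":-0.65,"dy":0,"dz":1.2,"spin":0},{"dx":-0.4,"dy":0,"dz":0.85,"spin":0},{"dx":-0.2,"dy":0,"dz":0.5,"spin":0},{"dx":-0.2,"dy":0,"dz":0.5,"spin":0}]' 
python3 - <<'E'
from h import *
o=sensors.get_obs();print(o["tool_pos"],o["contact_force"],o["moment"])
c=capture("wrist");cv2.imwrite("pics/w10.png",c["frame"])
c=capture("side");crop(c,220,90,140,120,5,"s10.png")
E
```

```text
time: 13.87
tool_pos: [538.1, 163.5, 183.0]
tcp_rot: [-3.008, 1.568, 0.133]
contact_force: [2.8, 0.6, 5.2]
grip_width: 60.1
[538.05485002 163.47262948 182.96722539] [2.75526978 0.55963558 5.2022634 ] [ 0.08926788 -0.25277108 -0.02412373]
```

View pics/w10.png

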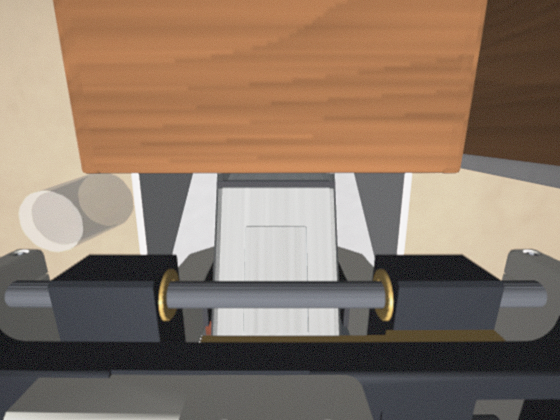

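View pics/s10.png

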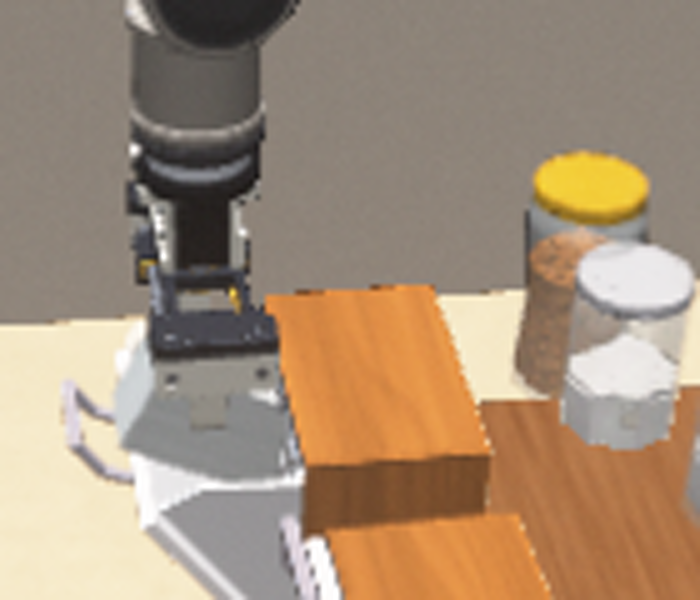

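```bash
python3 -m crank '[{"dx":-0.9,"dy":0,"dz":0.4,"spin":0},{"dx":-0.9,"dy":0,"dz":0.9,"spin":0},{"dx":-0.55,"dy":0,"dz":0.8,"spin":0},{"dx":-0.4,"dy":0,"dz":0.3,"spin":0},{"dx":-0.2,"dy":0,"dz":0.05,"spin":0},{"dx":0,"dy":0,"dz":-0.15,"spin":0},{"dx":0.25,"dy":0,"dz":-0.4,"spin":0},{"dx":0.5,"dy":0,"dz":-0.6,"spin":0},{"dx":0.8,"dy":0,"dz":-0.85,"spin":0},{"dx":1.1,"dy":0,"dz":-1.05,"spin":0},{"dx":1.1,"dy":0,"dz":-1.05,"spin":0}]' 
python3 - <<'E'
from h import *
o=sensors.get_obs();print(o["tool_pos"],o["contact_force"],o["moment"])
c=capture("wrist");cv2.imwrite("pics/w11.png",c["frame"])
c=capture("side");crop(c,220,90,140,120,5,"s11.png")
E
```

```text
time: 14.88
tool_pos: [548.2, 163.6, 172.8]
tcp_rot: [-2.987, 1.566, 0.154]
contact_force: [2.2, 1.1, 7.4]
grip_width: 59.8
[548.16525503 163.6405629  172.81416114] [2.21212468 1.14661326 7.42646402] [ 0.02476666 -0.00911686 -0.00465375]
```

View pics/w11.png

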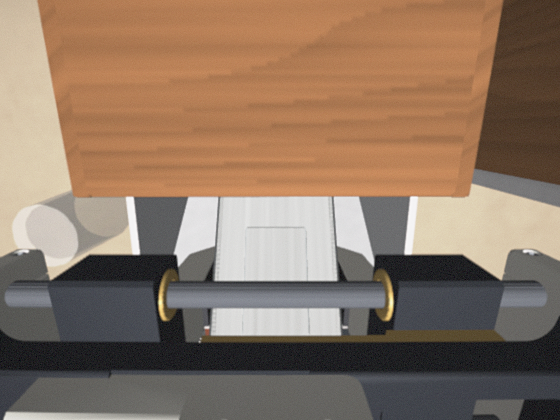

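View pics/s11.png

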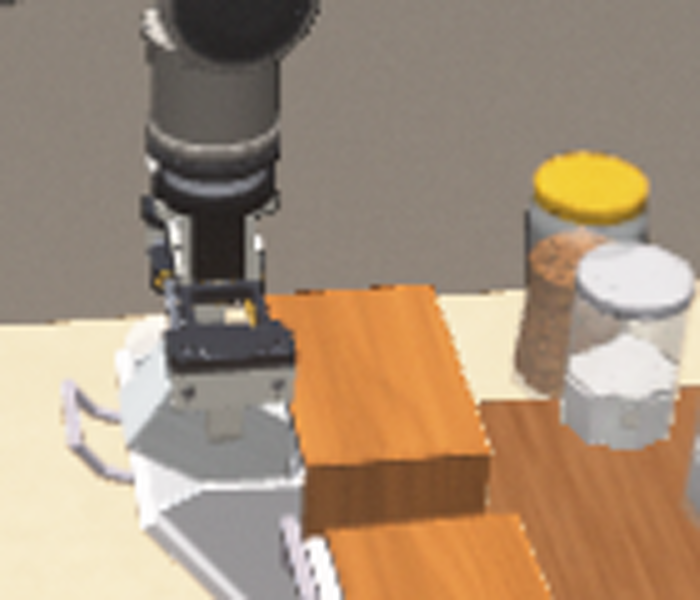

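```bash
python3 -m crank '[{"dx":0.3,"dy":0,"dz":-0.2,"spin":0},{"dx":0.65,"dy":0,"dz":-0.35,"spin":0},{"dx":1.0,"dy":0,"dz":-0.5,"spin":0},{"dx":1.4,"dy":0,"dz":-0.6,"spin":0},{"dx":1.8,"dy":0,"dz":-0.7,"spin":0},{"dx":1.8,"dy":0,"dz":-0.7,"spin":0}]' 
python3 - <<'E'
from h import *
o=sensors.get_obs();print(o["tool_pos"],o["contact_force"],o["moment"])
c=capture("wrist");cv2.imwrite("pics/w12.png",c["frame"])
c=capture("side");crop(c,220,90,140,120,5,"s12.png")
c=capture("scene");crop(c,210,110,140,120,5,"sc12.png")
E
```

```text
time: 15.48
tool_pos: [556.0, 163.6, 154.6]
tcp_rot: [-3.008, 1.565, 0.133]
contact_force: [5.8, 1.2, 2.6]
grip_width: 59.8
[556.01548174 163.61189959 154.55052629] [5.80205962 1.19896474 2.56569892] [ 0.13737636 -0.7855619  -0.00275155]
```

View pics/w12.png

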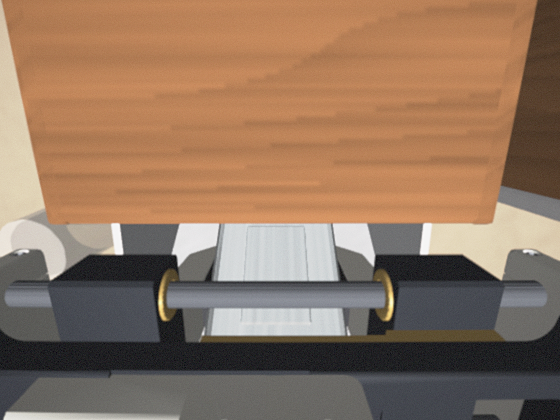

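View pics/s12.png

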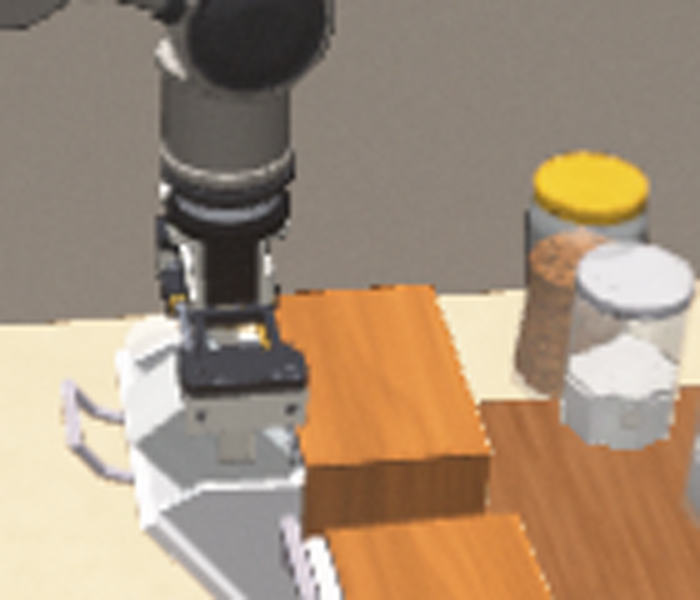

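View pics/sc12.png

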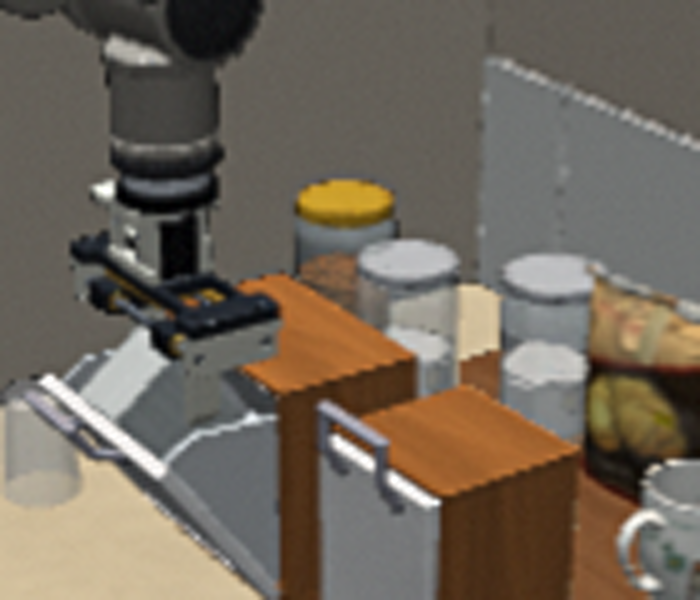

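```bash
python3 -m crank '[{"dx":0.4,"dy":0,"dz":0,"spin":0},{"dx":0.4,"dy":0,"dz":0,"spin":0},{"dx":-0.5,"dy":0,"dz":0,"spin":0},{"dx":-1.5,"dy":0,"dz":0.2,"spin":0},{"dx":-0.5,"dy":0,"dz":0.2,"spin":0},{"dx":-1.8,"dy":0,"dz":0.2,"spin":0},{"dx":-0.6,"dy":0,"dz":0.2,"spin":0},{"dx":-2,"dy":0,"dz":0.2,"spin":0},{"dx":-2,"dy":0,"dz":0.2,"spin":0},{"dx":-2,"dy":0,"dz":0.2,"spin":0}]' 
python3 - <<'E'
from h import *
for i in range(4):
    o=sensors.get_obs();print(o["tool_pos"],o["contact_force"])
    c=capture("wrist")
cv2.imwrite("pics/w13.png",c["frame"])
c=capture("scene");crop(c,210,110,140,120,5,"sc13.png")
E
```

```text
time: 16.47
tool_pos: [551.4, 163.5, 173.4]
tcp_rot: [3.099, 1.57, -0.043]
contact_force: [0.3, 0.0, -2.8]
grip_width: 59.6
[551.4047639  163.49825471 173.37162197] [ 0.257858    0.04028889 -2.82972902]
[551.15102424 163.45376831 173.05919778] [ 0.43130058  0.47750187 -2.93054337]
[551.03795609 163.43328569 172.95666828] [-0.18139466 -0.22480004 -1.88913362]
[551.01566112 163.41403643 172.97461286] [ 0.67527156 -0.42870381 -1.44401093]
```

View pics/w13.png

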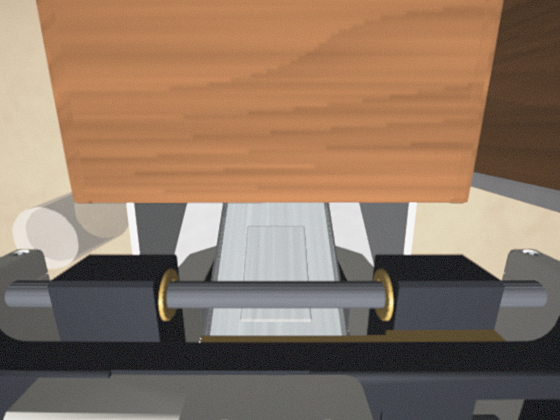

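View pics/sc13.png

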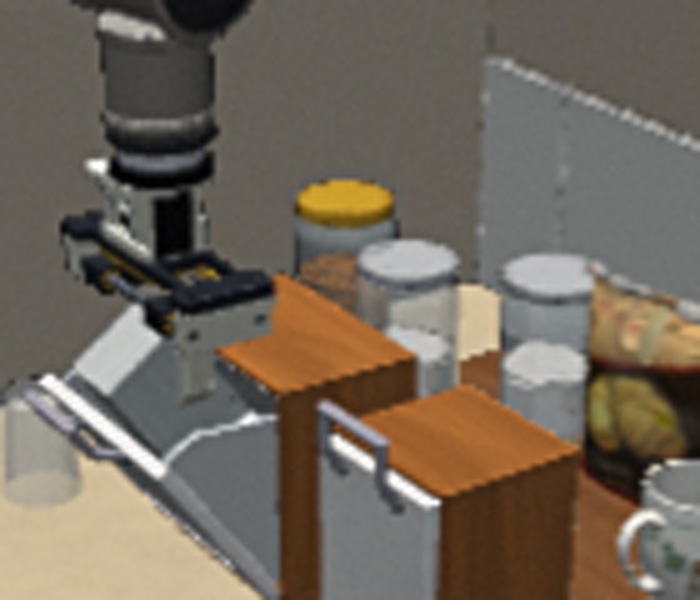

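```bash
python3 -m crank '[{"dx":-4,"dy":0,"dz":0,"spin":0},{"dx":-8,"dy":0,"dz":0,"spin":0},{"dx":-11,"dy":0,"dz":0,"spin":0},{"dx":-11,"dy":0,"dz":0,"spin":0},{"dx":-11,"dy":0,"dz":0,"spin":0}]' 
python3 - <<'E'
from h import *
c=capture("wrist")
o=sensors.get_obs();print(o["tool_pos"],o["contact_force"])
cv2.imwrite("pics/w14.png",c["frame"])
c=capture("side");crop(c,220,90,140,120,5,"s14.png")
E
```

```text
time: 17.13
tool_pos: [552.0, 163.6, 285.2]
tcp_rot: [-3.009, 1.567, 0.133]
contact_force: [0.5, 0.3, -2.4]
grip_width: 59.7
[551.07147394 163.40952812 283.15546558] [-0.47205022  0.43883332 -2.92901789]
```

View pics/w14.png

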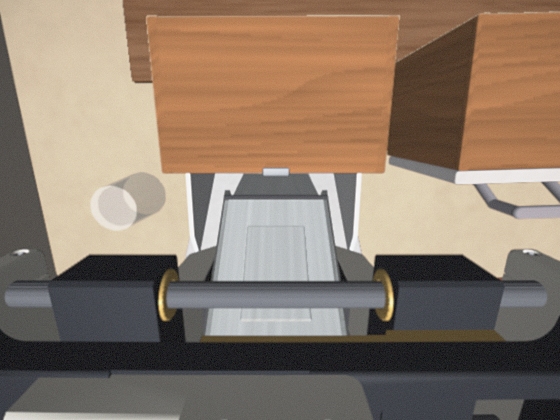

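View pics/s14.png

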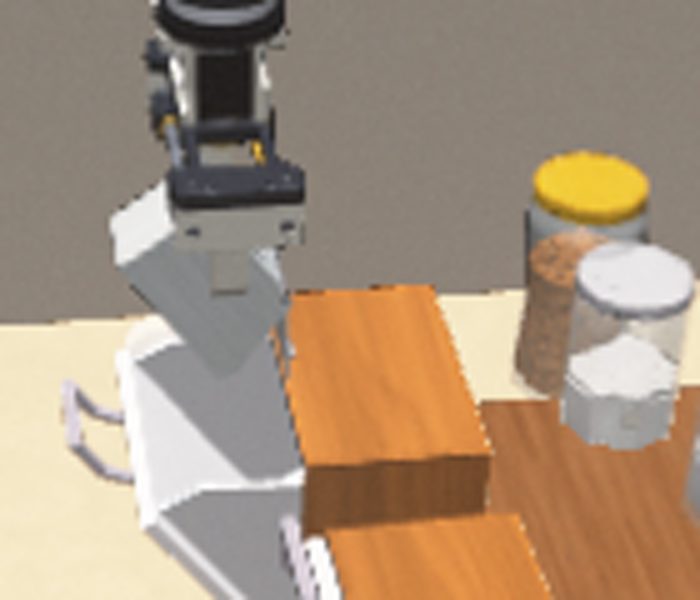

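```bash
python3 -m crank '[{"dx":0,"dy":0,"dz":2,"spin":0},{"dx":0,"dy":0,"dz":3.8,"spin":0},{"dx":0,"dy":0,"dz":3.8,"spin":0},{"dx":0,"dy":0,"dz":3.8,"spin":0}]' 
python3 - <<'E'
from h import *
c=capture("wrist")
o=sensors.get_obs();print(o["tool_pos"],o["contact_force"])
crop(c,140,60,280,200,2.8,"w15.png")
E
```

```text
time: 17.57
tool_pos: [512.3, 163.4, 282.2]
tcp_rot: [0.209, 1.568, -2.933]
contact_force: [0.6, 0.4, -2.5]
grip_width: 60.0
[513.04029536 163.39283428 282.44674431] [ 0.3174183  -0.79517423 -2.85205362]
```

View pics/w15.png

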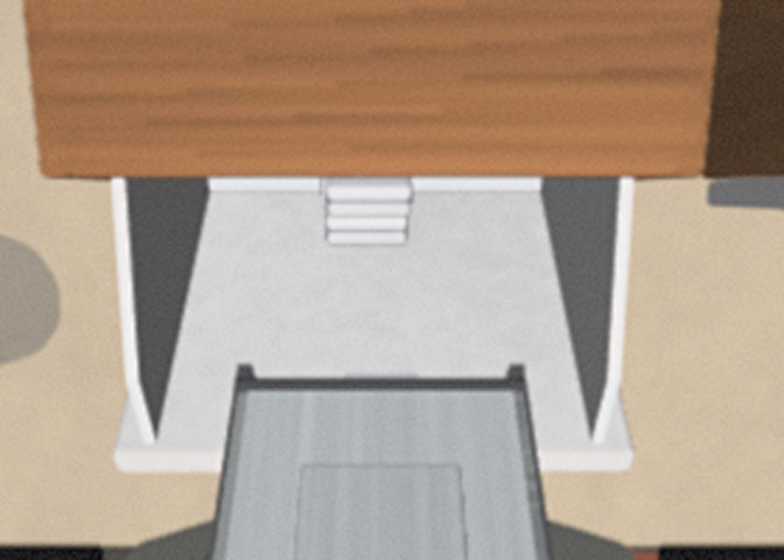

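```bash
python3 - <<'E'
from h import *
c=capture("wrist")
f=c["frame"][115:155,240:300].astype(float);f=np.clip((f-120)*255/135,0,255).astype(np.uint8)
cv2.imwrite("pics/w16.png",cv2.resize(f,None,fx=12,fy=12,interpolation=cv2.INTER_CUBIC))
E
```

```text
(no output)
```

View pics/w16.png

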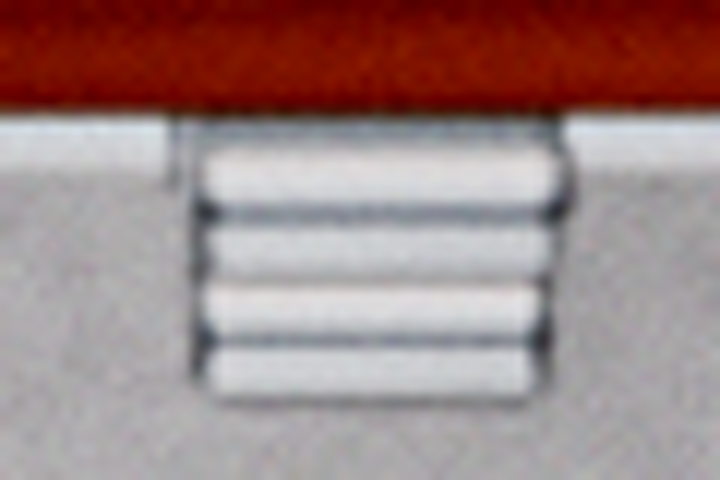

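```bash
python3 - <<'E'
from h import *
o=sensors.get_obs();c=capture("wrist");H=np.array([592,163,28.]);t=.61
n=np.array([np.cos(t),0,np.sin(t)]);up=np.array([-np.sin(t),0,np.cos(t)])
for off in(0,26):
  for v in(125,132.7,138.5,143.5,148.3):
    p,d=ray(c,271,v,o);k=((H+off*n-p)@n)/(d@n);q=p+k*d
    print(off,v,np.round(q,1),"along panel",round((q-H)@up,1))
E
```

```text
0 125 [594.4 167.6  24.6] along panel -4.2
0 132.7 [584.5 167.5  38.7] along panel 13.1
0 138.5 [577.4 167.4  48.9] along panel 25.5
0 143.5 [571.5 167.3  57.3] along panel 35.8
0 148.3 [566.  167.2  65.1] along panel 45.3
26 125 [593.8 167.   70.8] along panel 34.1
26 132.7 [585.  166.9  83.4] along panel 49.4
26 138.5 [578.7 166.8  92.4] along panel 60.4
26 143.5 [573.5 166.7  99.9] along panel 69.6
26 148.3 [568.6 166.7 106.9] along panel 78.0
```

```bash
python3 -m crank '[{"dx":1.5,"dy":0,"dz":-1.6,"spin":0},{"dx":4,"dy":0,"dz":-1.9,"spin":0},{"dx":6,"dy":0,"dz":-1.9,"spin":0},{"dx":6.2,"dy":0,"dz":-1.2,"spin":0},{"dx":6.25,"dy":0,"dz":-0.4,"spin":0},{"dx":6.25,"dy":0,"dz":0.3,"spin":0},{"dx":6.2,"dy":0,"dz":1,"spin":0},{"dx":6.2,"dy":0,"dz":1.65,"spin":0},{"dx":6.25,"dy":0,"dz":2.3,"spin":0},{"dx":6.3,"dy":0,"dz":2.95,"spin":0},{"dx":6.45,"dy":0,"dz":3.6,"spin":0},{"dx":6.65,"dy":0,"dz":4.3,"spin":0},{"dx":6.65,"dy":0,"dz":4.3,"spin":0}]' 
python3 - <<'E'
from h import *
o=sensors.get_obs();print(o["tool_pos"],o["contact_force"],o["moment"])
c=capture("wrist");cv2.imwrite("pics/w17.png",c["frame"])
c=capture("side");crop(c,220,90,140,120,5,"s17.png")
print([np.round(onz(c,u,v,0),0) for u,v in((227,320),(222,240),(218,165))])
E
```

```text
time: 18.8
tool_pos: [470.3, 163.7, 219.4]
tcp_rot: [-2.997, 1.566, 0.144]
contact_force: [0.9, 0.3, 7.2]
grip_width: 60.0
[470.25291641 163.71616312 219.36164988] [0.85824877 0.29327602 7.19853394] [-0.05914824 -0.45960359  0.0184211 ]
[array([ 395., -271.,    0.]), array([398.,  39.,   0.]), array([403., 457.,   0.])]
```

View pics/w17.png

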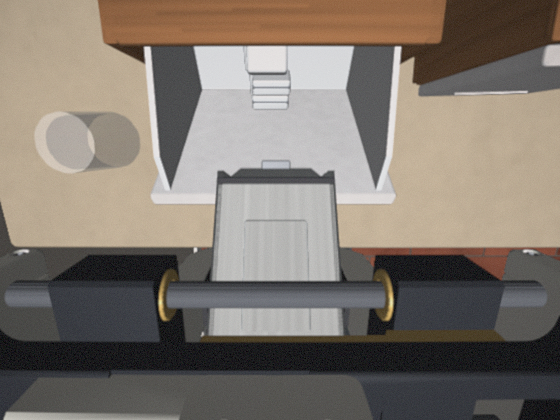

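View pics/s17.png

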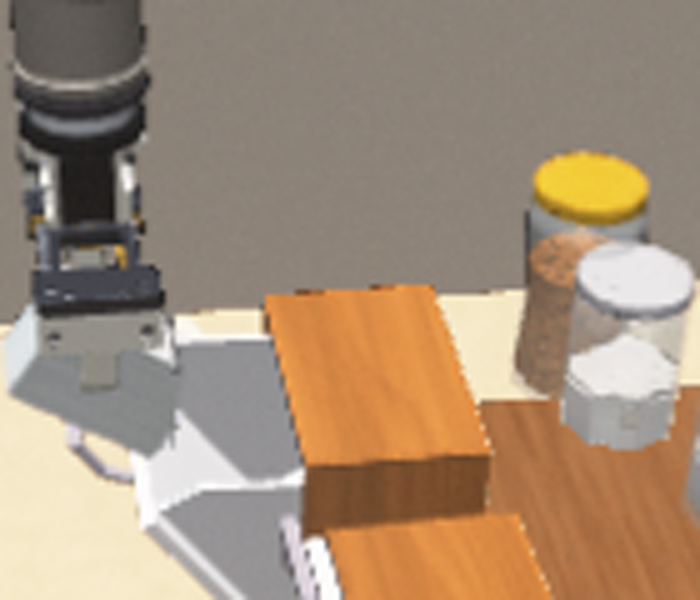

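```bash
python3 - <<'E'
from h import *
f=cv2.imread("pics/w17.png")[35:120,225:315].astype(float);f=np.clip((f-90)*255/165,0,255).astype(np.uint8)
cv2.imwrite("pics/w17c.png",cv2.resize(f,None,fx=7,fy=7,interpolation=cv2.INTER_CUBIC))
E
```

```text
(no output)
```

View pics/w17c.png

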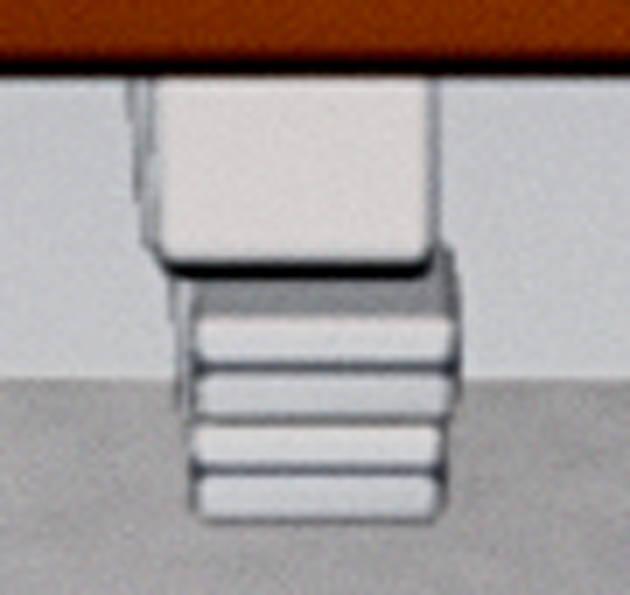

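```bash
python3 -m crank '[{"dx":-3,"dy":0,"dz":0,"spin":0},{"dx":-6.5,"dy":0,"dz":-0.5,"spin":0},{"dx":-6.9,"dy":4,"dz":-1,"spin":0},{"dx":-6.9,"dy":8,"dz":-2,"spin":0},{"dx":-6.9,"dy":12,"dz":-3,"spin":0},{"dx":-6.9,"dy":16,"dz":-3.5,"spin":0},{"dx":-6.9,"dy":20,"dz":-3.5,"spin":0},{"dx":-6.9,"dy":24,"dz":-3.5,"spin":0},{"dx":-6.9,"dy":28,"dz":-3.5,"spin":0},{"dx":-6.9,"dy":32,"dz":-3.5,"spin":0},{"dx":-6.9,"dy":35,"dz":-3.5,"spin":0},{"dx":-4,"dy":35.3,"dz":-3.5,"spin":0},{"dx":0,"dy":35.3,"dz":-3.5,"spin":0},{"dx":4,"dy":35.3,"dz":-3.5,"spin":0},{"dx":8,"dy":35.3,"dz":-3.5,"spin":0},{"dx":11,"dy":35.3,"dz":-3.5,"spin":0},{"dx":13,"dy":35.3,"dz":-3.5,"spin":0},{"dx":13,"dy":35.3,"dz":-3.5,"spin":0}]' 
python3 - <<'E'
from h import *
f=[];
for i in range(6):
    o=sensors.get_obs();f.append(o["contact_force"][2]);c=capture("side")
print(o["tool_pos"],np.mean(f),f)
crop(c,230,190,130,120,6,"s18.png")
E
```

```text
time: 20.4
tool_pos: [501.6, -187.4, 83.0]
tcp_rot: [-0.517, 1.56, 2.625]
contact_force: [-1.0, 0.3, -2.0]
grip_width: 59.8
[ 506.30086604 -189.98077481   89.30701971] -2.2141451974579676 [np.float64(-2.037845527545586), np.float64(-1.647694414237744), np.float64(-2.132837446663044), np.float64(-2.696088661158428), np.float64(-2.0979144973865647), np.float64(-2.6724906377564372)]
```

View pics/s18.png

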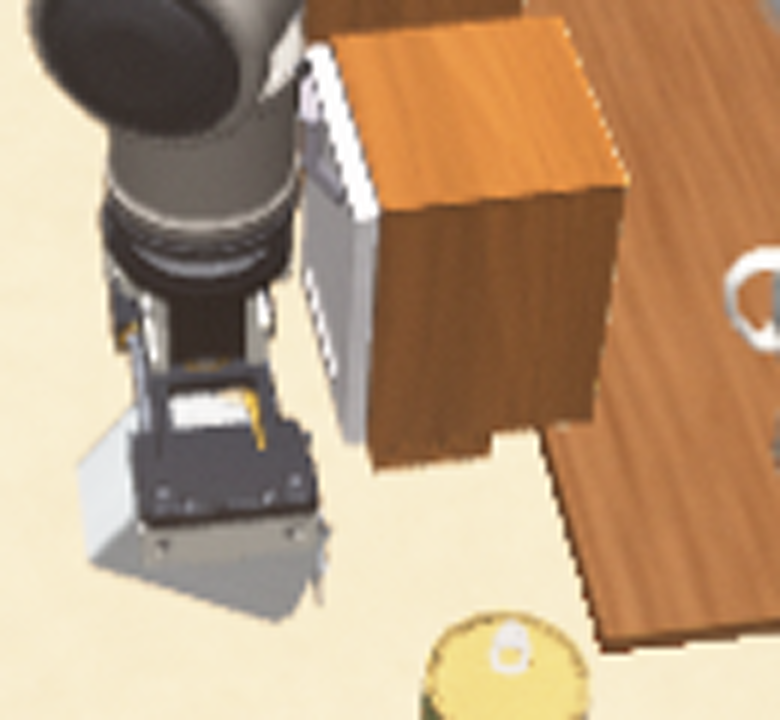

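```bash
python3 -m crank '[{"dx":1.5,"dy":0,"dz":0,"spin":0},{"dx":2.6,"dy":0,"dz":0,"spin":0},{"dx":3,"dy":0,"dz":0.3,"spin":0},{"dx":3.3,"dy":0,"dz":0.8,"spin":0},{"dx":3.7,"dy":0,"dz":1.3,"spin":0},{"dx":4.1,"dy":0,"dz":1.9,"spin":0},{"dx":4.5,"dy":0,"dz":2.4,"spin":0},{"dx":4.9,"dy":0,"dz":2.8,"spin":0},{"dx":5.2,"dy":0,"dz":3.1,"spin":0},{"dx":5.3,"dy":0,"dz":3.1,"spin":0},{"dx":5.3,"dy":0,"dz":3.1,"spin":0}]' 
python3 - <<'E'
from h import *
o=sensors.get_obs();print(o["tool_pos"],o["contact_force"],o["moment"])
c=capture("side");crop(c,230,190,130,120,6,"s19.png")
E
```

```text
time: 21.62
tool_pos: [474.2, -189.8, 36.4]
tcp_rot: [2.387, 1.569, -0.754]
contact_force: [-4.0, 1.0, 7.3]
grip_width: 59.7
[ 474.1785728  -189.81906403   36.36962075] [-4.00088052  0.95966422  7.34650494] [0.24090414 0.43501012 0.02844937]
```

View pics/s19.png

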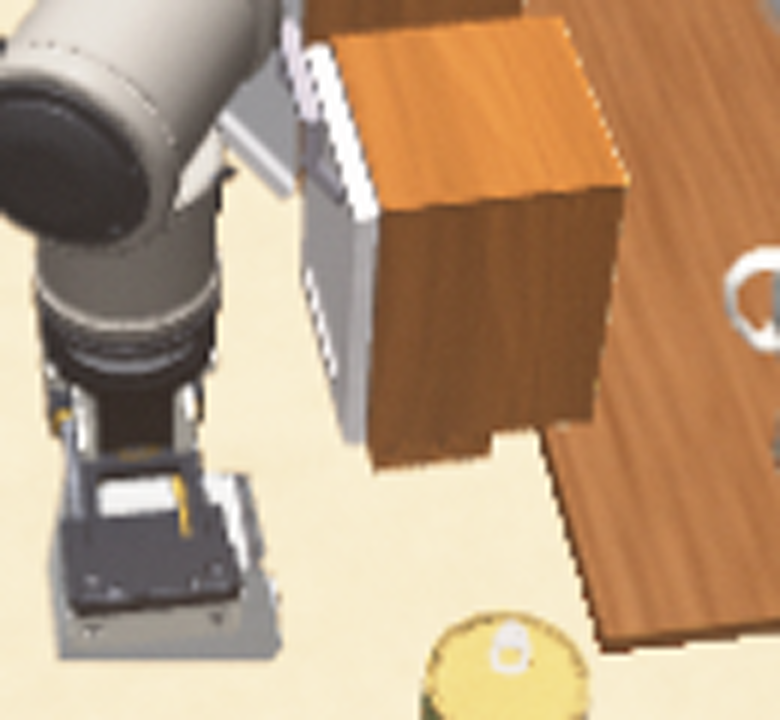

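```bash
python3 -m crank '[{"dx":0,"dy":0,"dz":0,"spin":0},{"dx":0,"dy":0,"dz":0,"spin":0},{"dx":0,"dy":0,"dz":0,"spin":0},{"dx":-1,"dy":0,"dz":0,"spin":0},{"dx":-4,"dy":0,"dz":0,"spin":0},{"dx":-8,"dy":0,"dz":0,"spin":0},{"dx":-12,"dy":0,"dz":0,"spin":0},{"dx":-16,"dy":0,"dz":0,"spin":0},{"dx":-20,"dy":0,"dz":0,"spin":0},{"dx":-21,"dy":0,"dz":0,"spin":0},{"dx":-21,"dy":0,"dz":0,"spin":0}]' 90
python3 - <<'E'
from h import *
c=capture("side");crop(c,230,190,130,120,6,"s20.png")
o=sensors.get_obs();print(o["tool_pos"])
c=capture("wrist");cv2.imwrite("pics/w20.png",c["frame"])
E
```

```text
time: 22.58
tool_pos: [475.8, -190.3, 249.0]
tcp_rot: [2.607, 1.562, -0.534]
contact_force: [0.6, -0.3, 0.1]
grip_width: 82.1
[ 474.7358539  -189.72225532  246.19098341]
```

View pics/s20.png

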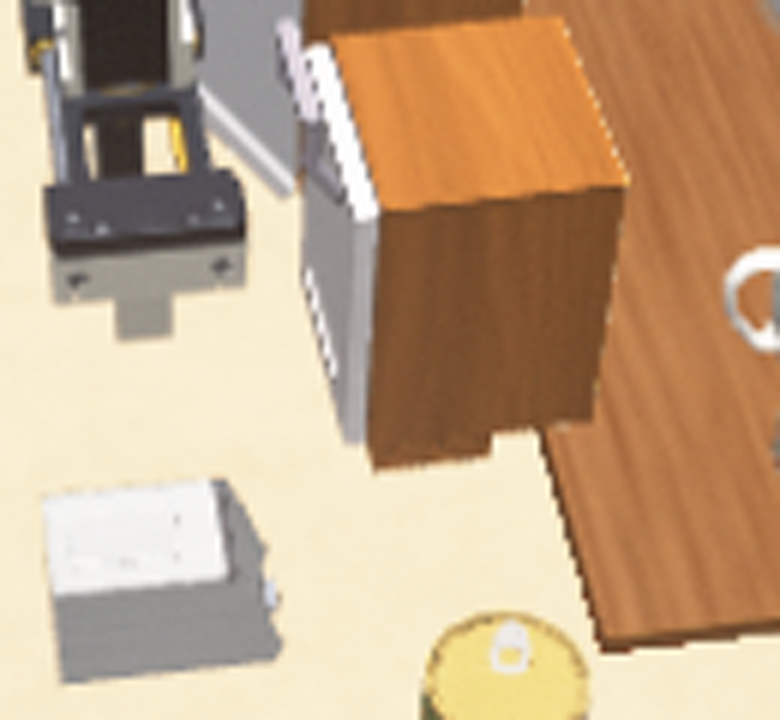

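View pics/w20.png

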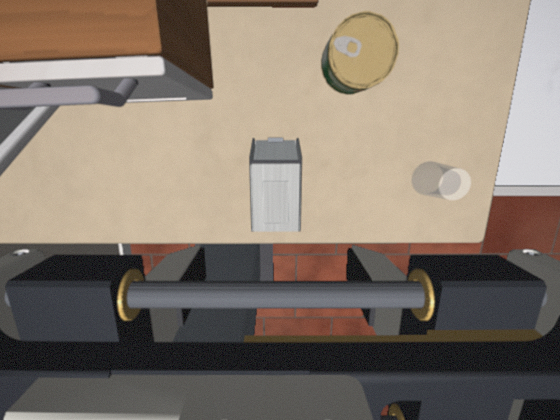

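```bash
python3 -m crank '[{"dx":0,"dy":-3,"dz":0.3,"spin":-0.12},{"dx":0,"dy":-6,"dz":0.3,"spin":-0.24},{"dx":0,"dy":-9,"dz":0.3,"spin":-0.36},{"dx":0,"dy":-12,"dz":0.3,"spin":-0.48},{"dx":0,"dy":-15,"dz":0.3,"spin":-0.6},{"dx":0,"dy":-18,"dz":0.3,"spin":-0.72},{"dx":0,"dy":-21,"dz":0.3,"spin":-0.84},{"dx":0,"dy":-24,"dz":0.3,"spin":-0.96},{"dx":0,"dy":-27,"dz":0.3,"spin":-1.08},{"dx":0,"dy":-30,"dz":0.3,"spin":-1.2},{"dx":0,"dy":-33,"dz":0.3,"spin":-1.32},{"dx":1,"dy":-34,"dz":0.3,"spin":-1.44},{"dx":2,"dy":-34,"dz":0.3,"spin":-1.571},{"dx":2,"dy":-34,"dz":0.3,"spin":-1.571},{"dx":2,"dy":-34,"dz":0.3,"spin":-1.571}]' 22
python3 - <<'E'
from h import *
o=sensors.get_obs();print(o["tool_pos"]);delta(454,162,157,0)
c=capture("wrist");cv2.imwrite("pics/w21.png",c["frame"])
E
```

```text
time: 23.93
tool_pos: [470.2, 150.3, 222.4]
tcp_rot: [-1.365, 1.566, -2.939]
contact_force: [0.3, 0.4, 0.1]
grip_width: 20.2
[470.2258415  150.34335867 222.43566017]
d [ 6.55 -1.6  -1.17] heading y -0.2 axes x [-0.004 -0.001 -1.   ]
  spin -0.003 (tool x down)
  spin 3.139 (tool x down)
```

View pics/w21.png

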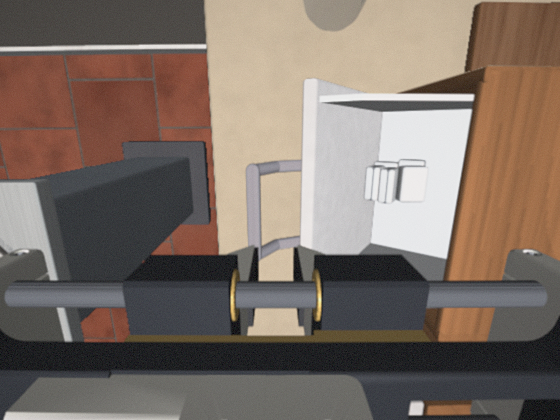

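```bash
python3 - <<'E'
from h import *
f=cv2.imread("pics/w21.png")[140:225,340:450].astype(float);f=np.clip((f-110)*255/145,0,255).astype(np.uint8)
cv2.imwrite("pics/w21c.png",cv2.resize(f,None,fx=7,fy=7,interpolation=cv2.INTER_CUBIC))
E
```

```text
(no output)
```

View pics/w21c.png

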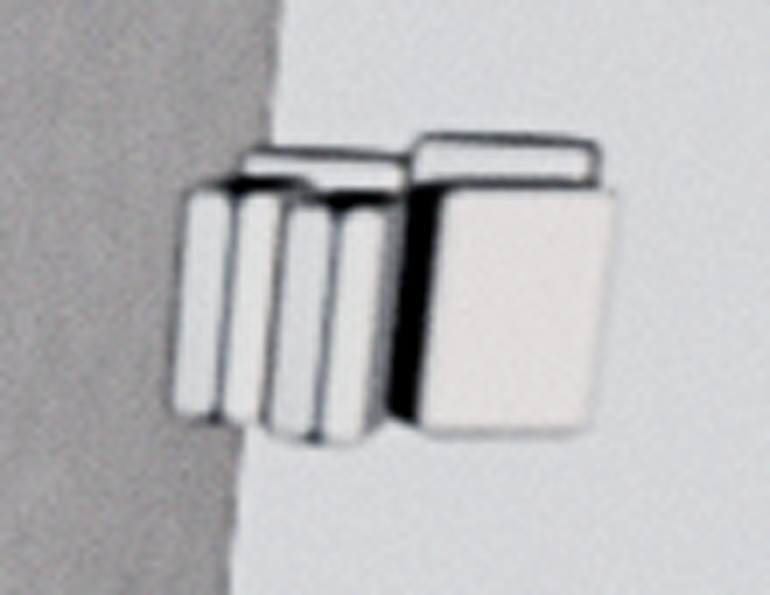

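```bash
python3 -m crank '[{"dx":0,"dy":-1.0,"dz":-0.8,"spin":0},{"dx":1,"dy":-1.6,"dz":-1.17,"spin":0},{"dx":2,"dy":-1.6,"dz":-1.17,"spin":0},{"dx":2,"dy":-1.6,"dz":-1.17,"spin":0}]'
python3 - <<'E'
from h import *
o=sensors.get_obs();c=capture("wrist");cv2.imwrite("pics/w22.png",c["frame"]);delta(454,162,158,0)
print(onz(c,251,180,176,o))
E
```

```text
time: 24.32
tool_pos: [453.7, 162.2, 203.2]
tcp_rot: [-1.406, 1.568, -2.979]
contact_force: [0.2, -1.2, -0.0]
grip_width: 20.4
d [ 4.6  -0.04  0.02] heading y -0.1 axes x [-0.001 -0.    -1.   ]
  spin -0.002 (tool x down)
  spin 3.14 (tool x down)
[439.07727636 204.54205234 176.        ]
```

View pics/w22.png

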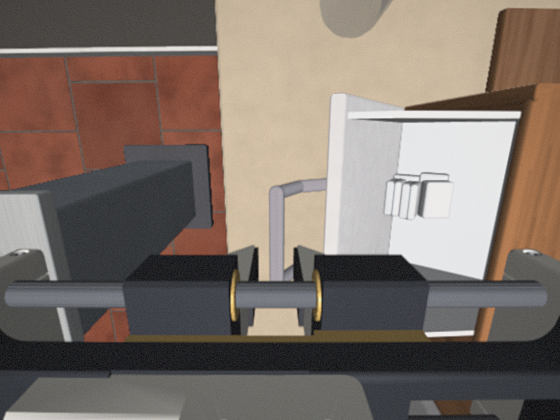

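```bash
python3 -m crank '[{"dx":2,"dy":0,"dz":0,"spin":0},{"dx":3.8,"dy":0,"dz":0,"spin":0},{"dx":4.5,"dy":0,"dz":0,"spin":0},{"dx":4.5,"dy":0,"dz":0,"spin":0}]'
python3 -m crank '[{"dx":0,"dy":0,"dz":0,"spin":0},{"dx":0,"dy":0,"dz":0,"spin":0},{"dx":0,"dy":0,"dz":0,"spin":0}]' 0
```

```text
time: 24.7
tool_pos: [454.6, 161.9, 158.4]
tcp_rot: [-1.369, 1.568, -2.942]
contact_force: [0.5, 0.0, 0.7]
grip_width: 20.2
time: 24.95
tool_pos: [455.5, 162.2, 160.2]
tcp_rot: [1.791, 1.57, 0.22]
contact_force: [-3.3, 0.3, 2.4]
grip_width: 9.1
```

```bash
python3 -m crank '[{"dx":-0.5,"dy":0.55,"dz":0,"spin":0},{"dx":-0.97,"dy":1.1,"dz":0,"spin":0},{"dx":-1.42,"dy":1.7,"dz":0,"spin":0},{"dx":-1.8,"dy":2.25,"dz":0,"spin":0},{"dx":-2.18,"dy":2.8,"dz":0,"spin":0},{"dx":-2.54,"dy":3.38,"dz":0,"spin":0},{"dx":-2.87,"dy":3.97,"dz":0,"spin":0},{"dx":-3.19,"dy":4.56,"dz":0,"spin":0},{"dx":-3.49,"dy":5.16,"dz":0,"spin":0},{"dx":-3.76,"dy":5.78,"dz":0,"spin":0},{"dx":-4.02,"dy":6.4,"dz":0,"spin":0},{"dx":-4.25,"dy":7.03,"dz":0,"spin":0},{"dx":-4.46,"dy":7.67,"dz":0,"spin":0},{"dx":-4.65,"dy":8.32,"dz":0,"spin":0},{"dx":-4.83,"dy":8.97,"dz":0,"spin":0},{"dx":-4.97,"dy":9.63,"dz":0,"spin":0},{"dx":-5.1,"dy":10.3,"dz":0,"spin":0},{"dx":-5.2,"dy":10.95,"dz":0,"spin":0},{"dx":-5.2,"dy":11.05,"dz":0,"spin":0},{"dx":-5.2,"dy":11.05,"dz":0,"spin":0}]'
python3 - <<'E'
from h import *
o=sensors.get_obs();print(o["tool_pos"],o["contact_force"])
c=capture("side");crop(c,230,110,140,120,5,"s23.png")
E
```

```text
time: 26.62
tool_pos: [563.7, 162.0, 210.9]
tcp_rot: [-1.436, 1.564, -3.007]
contact_force: [-11.8, -1.7, 6.4]
grip_width: 9.1
[563.70809582 162.00782525 210.93666504] [-11.75079323  -1.71805034   6.43186896]
```

View pics/s23.png

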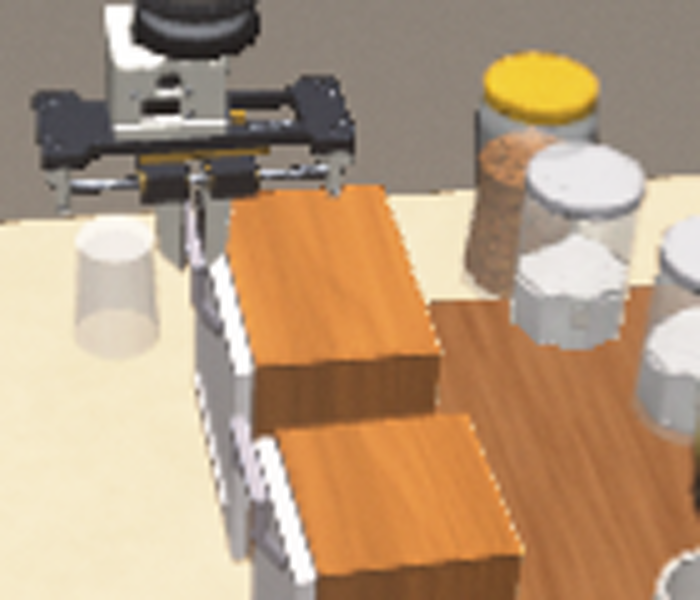

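```bash
python3 -m crank '[{"dx":0,"dy":0,"dz":0,"spin":0},{"dx":0,"dy":0,"dz":0,"spin":0},{"dx":0,"dy":0,"dz":0,"spin":0},{"dx":-2,"dy":0,"dz":0,"spin":0},{"dx":-6,"dy":0,"dz":0,"spin":0},{"dx":-10,"dy":0,"dz":0,"spin":0},{"dx":-12,"dy":-3,"dz":0,"spin":0},{"dx":-12,"dy":-7,"dz":0,"spin":0},{"dx":-12,"dy":-8,"dz":0,"spin":0},{"dx":-12,"dy":-8,"dz":0,"spin":0},{"dx":-12,"dy":-8,"dz":0,"spin":0}]' 40
python3 - <<'E'
from h import *
np.set_printoptions(precision=1,suppress=True)
o=sensors.get_obs();print(o["tool_pos"],o["contact_force"])
c=capture("wrist");cv2.imwrite("pics/w24.png",c["frame"])
c=capture("side");cv2.imwrite("pics/s24f.png",cv2.resize(c["frame"][110:380,210:450],None,fx=2.2,fy=2.2,interpolation=cv2.INTER_CUBIC))
E
```

```text
time: 27.58
tool_pos: [486.4, 162.4, 331.9]
tcp_rot: [1.706, 1.568, 0.135]
contact_force: [-0.0, -0.4, -0.1]
grip_width: 36.7
[486.4 162.4 331.9] [-0.  -0.4 -0.1]
```

View pics/w24.png

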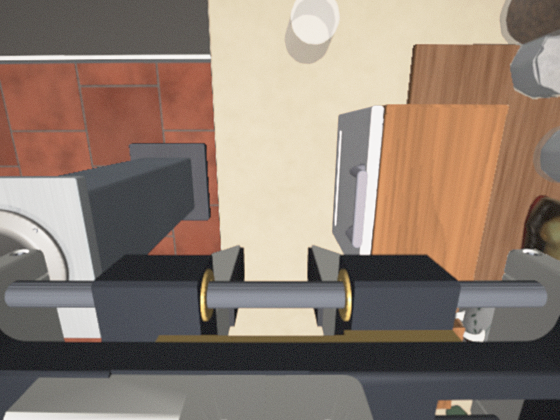

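View pics/s24f.png

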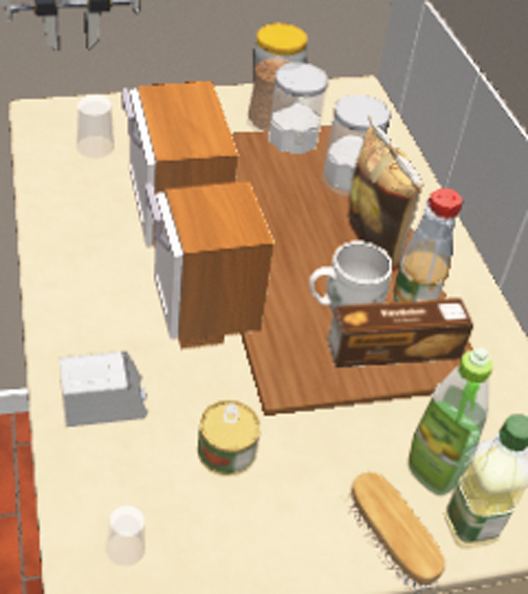

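```bash
python3 - <<'E'
from h import *
a=cv2.imread("pics/side0.png").astype(int);c=capture("side");b=c["frame"].astype(int)
d=np.abs(a-b).max(2)
for n,(x0,y0,x1,y1) in dict(bins=(262,145,335,270),tin=(298,290,332,330),glass=(255,338,280,368),tumbler=(243,150,264,184)).items():
    print(n,(d[y0:y1,x0:x1]>40).sum(),d[y0:y1,x0:x1].max())
bot.close_job()
E
```

```text
bins 0 32
tin 0 6
glass 57 115
tumbler 0 6
the job is handed in; nothing more can be done
```

The job is handed in; by my last checks every end condition was met, apart from one small image difference I could not rule on.

**What I did**
- I opened the wide (left) bin to its stop.
- I gripped the caddy by its sides. The moves only allow turning about the tool's own axis, so I tipped the caddy in the grip. I pressed its underside first on the open pull bar, then on the panel rim, to roughly 55–60°.
- I turned it most of the way upright against the rim, pressed it flat on the worktop, released it and tilted the bin shut. The run took about 28 s.

**What the last checks showed**
- **Tablets:** the wrist picture taken before closing shows all five in the pocket. The load on the gripper fell by about 1 N, close to the 0.8 N that five tablets weigh; that reading is noisy.
- **Bins, tin and tumbler:** the final side picture matches the starting one with no notable differences, so both fronts look shut and the tin and tumbler have not moved.
- **Caddy and arm:** the caddy stands upright in the open, and the arm is clear and touching nothing.
- **Small glass:** its patch of the picture did differ from the start, by 57 pixels. The caddy's back end was in that patch at the start and is now gone, which probably explains it. The glass is still standing in the final picture, and I saw no contact with it. I did not measure its final position separately.
- **After closing:** I could not see inside the closed bin, so I did not re-check the tablets once it was shut.

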